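Set the contact microscope's working gap with a feeler blade

TASK

Get the contact microscope ready: first clear everything that was left lying on its bed into the steel tray, then lay the feeler blade flat on the bed, slid straight in from the robot's side under the raised nose until its tip is about 3 cm past the probe's axis. Only then twist the collar to unlock the probe, lower it until the sprung nose nips the blade with a light drag (pushed in about half-way, not bottomed), twist back to lock, and let go. Draw the blade straight out, feeling that it drags, and lay it flat and lengthwise in its rest; leave the probe locked at that height and disturb nothing else on the table.

Things in the scene. Friction and masses are not known exactly. Their poses are not given: they have to be found in the camera images.
- stand: fixed microscope stand; origin on the vertical probe axis at table level, x from the robot's side to the post, z up. Aluminium bed x -185 to +105, y -100 to +100 mm, 12 mm thick; post (26 mm thick, 168 high) at x +80; white bracket and 48 mm round sleeve fill z 130 to 170 over x -24 to +95; a 34 mm round grey-green probe hangs below it on the axis. The blade goes in along +x
- bed_point (a point): the point of the bed's top surface right under the nose, 12 mm above the table; axes as the stand's
- head (a joint): height of the probe in the bracket, m: the height of the relaxed nose's lower face above the bed (0 to 0.045). It is weight-balanced, slides with about 3 N of friction when the collar is unlocked and is clamped (holds some 15 N or more) when locked. Forcing it while locked is wrong
- collar (a joint): turn of the collar on top of the probe, rad: 0 locked (its grip bar then lies along the stand's x), growing anticlockwise seen from above to 1.3; clamps below about 0.45, is free above; locked means below 0.2, unlocked above 0.8. It stays where it is left and needs under 0.4 N m
- collar_grip (a point): centre of the collar's grip bar (54 mm long, 16 mm thick, 34 mm high, black), on the probe axis, 208 mm above the nose's relaxed lower face; it turns and rises with the probe. x along the bar
- nose: the white round nose (20 mm diameter, flat) at the lower end of the probe. It is sprung: it takes about 3 N to begin to push in, then 0.9 N per mm, and bottoms after 6 mm, so a nipped blade drags with some 3 to 10 N, a free one with under 1 N; its origin lies 12 mm below its lower face, on the axis
- blade: the feeler blade: a flat aluminium tongue 24 mm wide and 6 mm thick with an upright black handle (40 long, 14 thick, 46 mm high over the underside) at one end; 80 g. Origin under the middle of the handle, at the underside; x along the tongue towards its tip, 125 mm away; the tongue reaches 105 mm beyond the handle
- blade_grip (a point): middle of the blade's handle, 30 mm over the blade's underside; axes as the blade's (grip across y)
- blade_tip (a point): middle of the tip edge of the blade's tongue, half-way up its thickness
- rest: the blade's rest, fixed: a grey plastic tray 190 x 75 mm with a 12 mm rim and 4 mm walls. Origin under its centre, floor 4 mm above the table, x along it. The blade starts in it with its handle about 55 mm to the -x side of the centre, tip to +x
- tray: the steel tray, fixed: 200 (x) x 150 (y) mm, 30 mm high, walls and floor 4 mm. Origin under its centre
- jar_mid (a point): centre of a white gel jar, 39 mm diameter, 36 mm high, 60 g; may be absent. It starts on the bed
- fingerrest_mid (a point): centre of a grey finger-rest block, 46 (its x) x 30 (its y) x 30 mm high, 50 g; may be absent. It starts on the bed
- lenscap_mid (a point): centre of a black stepped lens cap, lower part 42 mm diameter and 20 mm high, upper part 30 mm diameter, 30 mm high in all, 40 g; may be absent. It starts on the bed
- jar: the gel jar (see its centre)
- fingerrest: the finger-rest block (see its centre)
- lenscap: the lens cap (see its centre)
- dropper: bystander: clear dropper bottle, 44 mm diameter, 106 mm high; origin under its centre
- slidebox: bystander: white and blue slide box, 82 x 32 x 30 mm; origin under its centre
- mouse: bystander: black computer mouse, 100 x 58 x 30 mm; origin under its centre
- wipes: bystander: cardboard box, 70 x 70 x 55 mm; origin under its centre
- pen: bystander: yellow marker pen, 130 x 12 mm; origin under its middle
- tape: bystander: roll of paper tape, 72 mm diameter, 18 mm high; origin under its centre

How it is judged (in metres and radians):
On the way, in this order (a step that is already met when the one before it is completed fails the run):
1. everything left on the bed lies in the tray (x of jar_mid in the frame of tray between -0.096 and 0.096 m and y of jar_mid in the frame of tray between -0.071 and 0.071 m and z of jar_mid in the frame of tray between 0 and 0.045 m and linear speed of each of jar, fingerrest, lenscap below 0.05 m/s and x of fingerrest_mid in the frame of tray between -0.096 and 0.096 m and y of fingerrest_mid in the frame of tray between -0.071 and 0.071 m and z of fingerrest_mid in the frame of tray between 0 and 0.045 m and x of lenscap_mid in the frame of tray between -0.096 and 0.096 m and y of lenscap_mid in the frame of tray between -0.071 and 0.071 m and z of lenscap_mid in the frame of tray between 0 and 0.045 m), for 0.2 s.
2. the blade lies on the bed, tongue under the raised nose, its tip 20 to 45 mm past the axis (x of blade_tip in the frame of bed_point between 0.018 and 0.048 m and y of blade_tip in the frame of bed_point between -0.012 and 0.012 m and z of blade_tip in the frame of bed_point between -0.004 and 0.008 m and angle between the x axis of blade and the x axis of stand, either way round below 0.25 rad and value of joint head above 0.008 m), for 0.2 s.
3. the collar is unlocked while the blade lies there (value of joint collar above 0.8 rad and y of blade_tip in the frame of bed_point between -0.012 and 0.012 m and z of blade_tip in the frame of bed_point between -0.004 and 0.008 m and angle between the x axis of blade and the x axis of stand, either way round below 0.25 rad and x of blade_tip in the frame of bed_point above 0.016 m), for 0.1 s.
4. the probe is locked with the nose nipping the blade, pushed in 0.5 to 4.8 mm (value of joint collar below 0.2 rad and x of blade_tip in the frame of bed_point above 0.016 m and contact force between blade and nose above 0.5 N and value of joint head between 0.0012 and 0.0055 m), for 0.3 s.
5. the blade is drawn back and drags under the locked nose (value of joint collar below 0.2 rad and contact force between blade and nose above 0.4 N and x of blade_tip in the frame of bed_point between -0.007 and 0.012 m and value of joint head between 0.0012 and 0.0055 m and angle between the x axis of blade and the x axis of stand, either way round below 0.3 rad), for 0.02 s.
At the end, for the whole second after the job is handed in: all the things from the bed lie still inside the tray; the collar is locked (under 0.2 rad) with the nose's relaxed face 1.2 to 5.5 mm above the bed (0.5 to 4.8 mm less than the 6 mm blade); the blade lies flat (within 0.12 rad) and at rest inside its rest, handle and tip within the walls (all of step 1 and value of joint collar below 0.2 rad and value of joint head between 0.0012 and 0.0055 m and x of blade_tip in the frame of rest between -0.094 and 0.094 m and x of blade_grip in the frame of rest between -0.094 and 0.094 m and y of blade_tip in the frame of rest between -0.034 and 0.034 m and y of blade_grip in the frame of rest between -0.034 and 0.034 m and z of blade_tip in the frame of rest between 0 and 0.014 m and angle between blade's own z axis and vertical below 0.12 rad and linear speed of blade below 0.03 m/s and contact force between blade and nose below 0.05 N); the robot touches nothing.
It fails at once if the nose is pressed with more than 20 N (contact force between nose and anything else above 20 N).
It fails at once if another thing on the table is moved by more than 30 mm (distance of any of dropper, slidebox, mouse, wipes, pen, tape from where it was at the start of the episode above 0.03 m).
Of jar, fingerrest, lenscap only 1 to 3 are there at a start; the rules pass over those that are not, and their reading is None.
At some moment in a run one of jar, fingerrest, lenscap may be knocked a few centimetres aside while the robot is not near it.
Once in a run the grip may slacken for a moment while it holds something.
It also fails if it takes over 210 s, if anything falls off the work surface, if the arm or the gripper's body presses on something with over 40 N, if the wrist force passes 120 N, or if a joint passes its speed limit or range.

ROBOT

A 6-joint arm with a two-finger parallel gripper is mounted at the origin on the work surface. World frame = base frame: x ahead of the robot, y to its left, z up, the work surface at z = 0. Lengths are in mm, angles in rad, forces in N, time in s.
With the tool pointing down it reaches from about 275 to 750 mm from the base axis. Payload 10.2 kg.
Tool frame: the origin (TCP) lies midway between the tips of the shut fingers; the grasp point (between the pads) lies 19 mm behind it; z points along the fingers, y is the direction in which the jaws open and shut (so a half turn about z gives the same grasp; the last joint's range is limited). The gripper opens to 85 mm and grips with 20 to 120 N. Pads are 22 mm wide; open, the fingers measure 114 mm over their backs; the gripper's body (76 mm by 85 mm) begins 54 mm behind the grasp point. The pads swing forward as they close: fully open they stand 13 mm farther back than shut.
Start: joints at [1.089, 0.313, 1.498, -0, 1.331, -0.223], TCP at [134.371, 507.519, 231.294] pointing down, gripper open.
Joint ranges: [-2.94, 2.94], [-0.97, 2.17], [0.19, 2.56], [-1.23, 4.37], [0.02, 3.11], [-2.88, 2.88]. Speed limits (rad/s): [2.39, 2.39, 3.01, 3.14, 3.14, 3.14].

INTERFACE

Orientations are given as a unit quaternion [w, x, y, z].
In Python, from rig import sense, optics, ctrl gives the robot as it stands.
- The arm moves only by the tool play_rows, never from a script. Its argument "plan" is a list of rows, each a list of 7 numbers: the shift along the world's x, y, z in mm, then the turn, a rotation vector about the world's x, y, z in rad, then the opening, from -1 (shut) to 1 (fully open), so that 0 is half open. A call has 1 to 5 rows; each row shifts and turns the pose as measured when the row begins; what a row does not reach is not made up. A row lasts 1/12 s, in which the tool goes at most 41.7 mm and 7.16 degrees, less where a joint would pass 70% of its speed; a pose out of reach is approached as far as the arm can. A call is refused whole if a number of a shift passes 41.7 or a number of a turn 0.125, either way. A call with a gripper value outside its range is refused whole. The fingers move at their own pace and stop on an object; "grip_force" is the grip in N (left out, the last holds). Time passes only in rows, so rows that do not move let the fingers close. It gives the time, the measured TCP pose, the force and the opening at its end, in the units of the state.
- sense(): the state, without advancing time (a new reading comes with each control period).
- optics.capture(name): name is "scene" or "side" or "wrist"; returns a dict with "img" (384x512x3 uint8, blue, green, red), "fx", "fy", "cx", "cy" (pixels), "world_to_cam" (4x4, takes a point from world to camera coordinates). Camera axes: x right, y up, looking along -z (the intrinsics and any distortion apply to the point x, -y, -z); pixel columns grow to the right and rows downward; lengths in mm; the calibration is good to about 2 mm. The wrist camera is an equidistant fisheye: a pixel r from the principal point sees the ray r / f radians off the axis. A picture is of the moment at which its call begins. There is no depth.
- ctrl.finish_job(): hands the job in, once; it reports no verdict.
The state is a dict: "time_s": time; "joints": joint angles; "dq": joint speeds; "tau": joint torques, N m; "eef_pos": TCP position; "ee_rot": TCP orientation; "force": force on the tool from outside, world axes, zero at the start; "wrist_torque": the same for the moment, N m; "grip_width": opening from 0.0 (shut) to 1.0 (fully open).
Only numpy, scipy, OpenCV 4.12 (cv2) and the standard library are available. Lean on these libraries where they do the work, as an engineer would, in place of code of your own. Each camera call takes 0.05 s, during which the arm holds its last target. There are 200 camera calls.

## Working session

There is one attempt and no reset: what is moved stays moved. The work goes in short steps, Python scripts to look and compute and a tool call to move; the robot and the scene stay as the last step left them, time stands still between calls to the robot, and variables do not carry over. Pictures are saved under pics/ and viewed, about 12 in all and at most 16, crops included, and the job is handed in when it is done.

Besides the shell and the picture viewer there is one more tool, called by a JSON object that holds its "api" and its "payload". play_rows: Moves the arm, as the interface text tells. Its arguments: {"type":"object","properties":{"plan":{"type":"array"},"grip_force":{"type":"number"}},"required":["plan"]}

```bash
mkdir -p pics; cat > h.py <<'E'
import numpy as np, cv2
from rig import sense, optics, ctrl
def cap(n,f=None):
    d=optics.capture(n)
    if f: cv2.imwrite('pics/'+f,d['img'])
    return d
def proj(d,p):
    q=np.array(d['world_to_cam'])@np.append(p,1.0); x,y,z=q[0],-q[1],-q[2]
    return d['fx']*x/z+d['cx'], d['fy']*y/z+d['cy']
def ray(d,u,v,z,fish=False):
    T=np.array(d['world_to_cam']); R=T[:3,:3]; c=-R.T@T[:3,3]
    a=(u-d['cx'])/d['fx']; b=(v-d['cy'])/d['fy']
    if fish:
        r=np.hypot(a,b); s=np.sin(r)/max(r,1e-9); w=np.array([a*s,-b*s,-np.cos(r)])
    else: w=np.array([a,-b,-1])
    w=R.T@w; return c+w*(z-c[2])/w[2]
E
python3 - <<'E'
from h import *
np.set_printoptions(precision=3,suppress=True)
import pickle
D={}
for n in('scene','side','wrist'):
    d=cap(n,n+'0.png');D[n]=d
    T=np.array(d['world_to_cam']);print(n,[k for k in d],d['fx'],d['cx'],d['cy'],-T[:3,:3].T@T[:3,3],T[:3,:3])
pickle.dump(D,open('D0.pkl','wb'))
a=cv2.resize(D['scene']['img'],(800,600));cv2.imwrite('pics/s0b.png',a)
cv2.imwrite('pics/sd0b.png',cv2.resize(D['side']['img'],(800,600)))
print(sense())
E
```

```text
scene ['img', 'fx', 'fy', 'cx', 'cy', 'world_to_cam'] 440.6434973679989 259.52898541645544 182.3893316460181 [1153.932  259.864 1117.633] [[-0.374  0.928 -0.014]
 [-0.758 -0.297  0.58 ]
 [ 0.534  0.227  0.814]]
side ['img', 'fx', 'fy', 'cx', 'cy', 'world_to_cam'] 464.52652909634566 256.8998991015047 189.42389440393282 [ 148.293 -676.406  977.408] [[ 0.867 -0.498  0.005]
 [ 0.363  0.64   0.677]
 [-0.34  -0.586  0.736]]
wrist ['img', 'fx', 'fy', 'cx', 'cy', 'world_to_cam'] 297.3186396354542 256.45407410252693 189.83517943814354 [ 51.986 528.491 374.055] [[ 0.256  0.967 -0.002]
 [-0.914  0.241 -0.326]
 [-0.314  0.085  0.945]]
{'time_s': 0.15, 'joints': array([ 1.089,  0.313,  1.498, -0.   ,  1.331, -0.223]), 'dq': array([ 0.   , -0.002, -0.002,  0.001, -0.002, -0.   ]), 'tau': array([  0.001, -41.237, -25.98 ,  -0.   ,   0.003,  -0.   ]), 'eef_pos': array([134.271, 507.357, 230.883]), 'ee_rot': array([-0.   ,  0.129,  0.992, -0.   ]), 'force': array([ 0.252, -0.131,  0.328]), 'wrist_torque': array([ 0.008, -0.047,  0.008]), 'grip_width': 0.9994720449501742}
```

View pics/s0b.png

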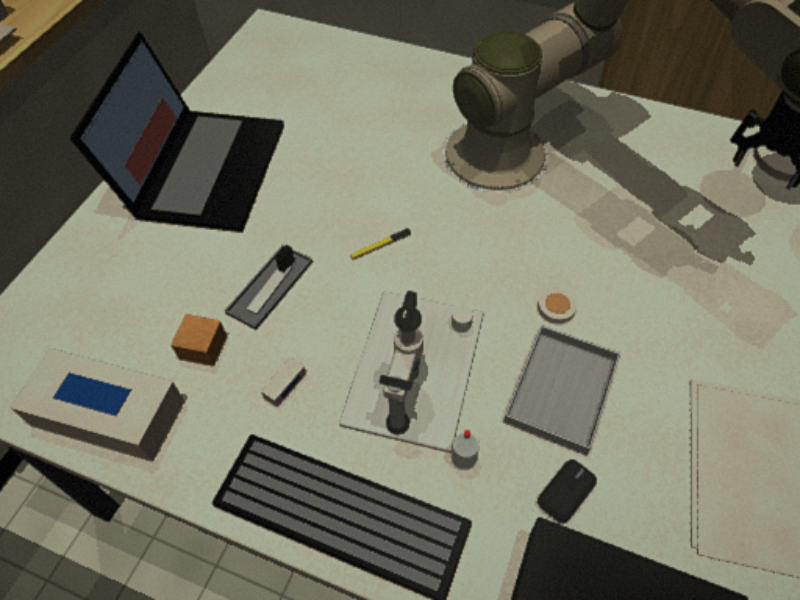

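View pics/sd0b.png

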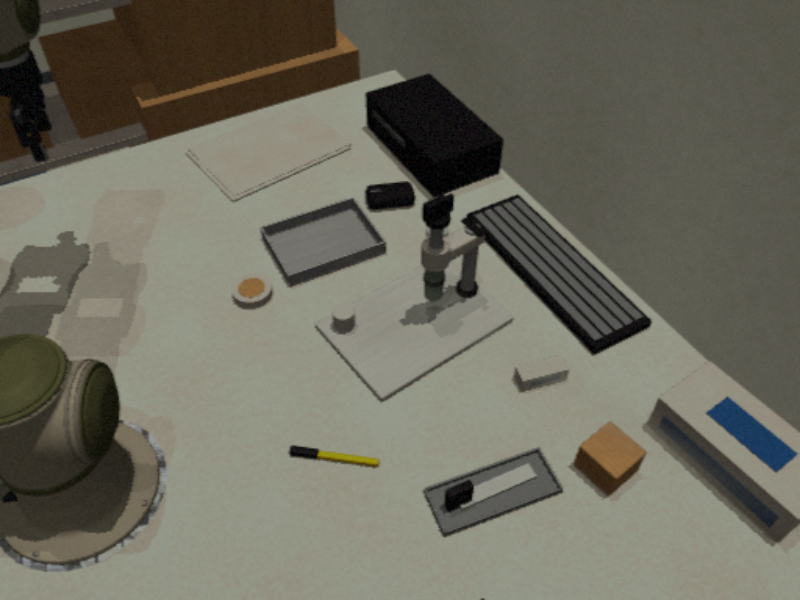

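Scene view: bed corners around (385,292), (483,312), (447,450) and (341,425), with the jar at (461,319), the tray at (560,388) and the rest at (270,285). The side view agrees. Only the jar is visible on the bed. Next I'll fit the poses.

```bash
cat > fit.py <<'E'
from h import *; import pickle
from scipy.optimize import least_squares
D=pickle.load(open('D0.pkl','rb'))
def fit(name,model,obs,x0):
    # obs: list (cam,idx,u800,v800)
    def w(p): 
        c,s=np.cos(p[2]),np.sin(p[2]); return [np.array([p[0]+c*m[0]-s*m[1],p[1]+s*m[0]+c*m[1],m[2]]) for m in model]
    def f(p):
        W=w(p); return np.concatenate([np.array(proj(D[c],W[i]))*1.5625-np.array([u,v]) for c,i,u,v in obs])
    r=least_squares(f,x0,loss='soft_l1'); print(name,r.x.round(3),f(r.x).round(1)); return r.x
for n,c,u,v,z in[('bed','scene',385,292,12),('bed','scene',483,312,12),('bed','scene',447,450,12),('bed','scene',341,425,12)]:
    print(n,ray(D[c],u/1.5625,v/1.5625,z).round(0))
bed=[(-185,100,12),(-185,-100,12),(105,-100,12),(105,100,12)]
S=fit('stand',bed,[('scene',1,385,292),('scene',0,483,312),('scene',3,447,450),('scene',2,341,425),('side',0,317,322),('side',1,383,397),('side',2,512,320)],[450,50,0])
rr=[(-95,37.5,12),(-95,-37.5,12),(95,-37.5,12),(95,37.5,12)]
fit('rest',rr,[('scene',1,283,246),('scene',0,312,262),('scene',3,257,327),('scene',2,227,311),('side',0,425,491),('side',1,447,531),('side',2,562,488),('side',3,540,451)],[350,-200,0])
t=[(-100,75,30),(-100,-75,30),(100,-75,30),(100,75,30)]
fit('tray',t,[('scene',1,541,327),('scene',0,619,352),('scene',3,587,450),('scene',2,505,418),('side',0,262,236),('side',1,290,280),('side',2,385,243),('side',3,353,202)],[450,300,0])
for c,u,v in[('scene',461,314),('side',343,313)]: print('jar top',ray(D[c],u/1.5625,v/1.5625,48).round(1))
for c,u,v in[('scene',410,293),('side',440,200)]: print('grip top',[ray(D[c],u/1.5625,v/1.5625,z).round(1) for z in (240,265)])
for n,c,u,v,z in[('tape','scene',556,303,18),('tape','side',252,288,18),('drop','scene',467,433,106),('mouse','scene',567,490,15),('slide','scene',284,382,15),('pen','scene',352,256,6),('pen','scene',410,232,6),('wipes','scene',199,335,50)]: print(n,ray(D[c],u/1.5625,v/1.5625,z).round(0))
for c,l in(('scene',((256,312),(279,263),(287,248))),('side',((535,467),(459,486)))):
    for u,v in l: print('blade',c,ray(D[c],u/1.5625,v/1.5625,10).round(1),ray(D[c],u/1.5625,v/1.5625,50).round(1))
for n,o in(('scene',(290,190,220,160)),('side',(190,120,150,150))):
    x,y,w,h=o; cv2.imwrite(f'pics/c_{n}.png',cv2.resize(D[n]['img'][y:y+h,x-100 if n=='scene' else x:x+w],None,fx=4,fy=4,interpolation=2)[:600,:800])
E
python3 fit.py
```

```text
bed [459. -79.  12.]
bed [434. 114.  12.]
bed [720. 144.  12.]
bed [744. -41.  12.]
stand [629.556  37.614  56.673] [-2.3 -1.1  0.1  0.   2.9  2.1 -4.3 -0.6 -1.9 -0.5 -0.7  0.6  3.3 -4.1]
rest [ 525.188 -301.694   31.264] [-0.9 -1.9 -0.2 -3.5 -3.   0.2 -3.8 -0.4 -0.9 -5.4 -2.4  0.5  2.3 -1.1
 -0.4 -6.1]
tray [ 5.36729e+02  2.92241e+02 -3.20000e-02] [-2.5 -2.4 -0.6  0.5  2.3 -0.6 -1.9 -2.  -1.6 -8.9 -0.4 -3.9  2.4 -1.8
  0.6 -5.6]
jar top [476.1  82.   48. ]
jar top [472.3  78.3  48. ]
grip top [array([590. ,  27.5, 240. ]), array([606. ,  34.1, 265. ])]
grip top [array([644.5,  58.6, 240. ]), array([627.7,  33.7, 265. ])]
tape [367. 238.  18.]
tape [367. 238.  18.]
drop [719. 173. 106.]
mouse [713. 348.  15.]
slide [ 708. -170.   15.]
pen [ 397. -179.    6.]
pen [295. -92.   6.]
wipes [ 694. -346.   50.]
blade scene [ 592.  -293.5   10. ] [ 612.2 -273.5   50. ]
blade scene [ 470.2 -308.2   10. ] [ 494.9 -287.7   50. ]
blade scene [ 429.7 -311.2   10. ] [ 455.9 -290.5   50. ]
blade side [ 596.8 -305.1   10. ] [ 578.3 -320.5   50. ]
blade side [ 481.5 -275.1   10. ] [ 467.7 -291.7   50. ]
```

{"api": "play_rows", "payload": {"plan": [[25, -38, 8, 0, 0, 0.1, 1], [25, -38, 8, 0, 0, 0.1, 1], [25, -38, 8, 0, 0, 0.1, 1], [25, -38, 8, 0, 0, 0.09, 1], [25, -38, 8, 0, 0, 0, 1]]}}

```text
time_s: 0.57
eef_pos: [243.7, 335.7, 264.0]
ee_rot: [-0.002, -0.075, 0.997, -0.003]
force: [0.6, 1.5, 0.1]
grip_width: 1.0
```

{"api": "play_rows", "payload": {"plan": [[25, -38, 8, 0, 0, 0, 1], [25, -38, 8, 0, 0, 0, 1], [25, -38, 8, 0, 0, 0, 1], [25, -38, 8, 0, 0, 0, 1], [25, -38, 8, 0, 0, 0, 1]]}}

```text
time_s: 0.98
eef_pos: [354.2, 162.3, 300.3]
ee_rot: [-0.002, -0.076, 0.997, -0.003]
force: [1.3, 1.3, -0.1]
grip_width: 1.004
```

{"api": "play_rows", "payload": {"plan": [[25, -38, 8, 0, 0, 0, 1], [25, -38, 8, 0, 0, 0, 1], [0, 0, 0, 0, 0, 0, 1], [0, 0, 0, 0, 0, 0, 1]]}}

```text
time_s: 1.32
eef_pos: [401.5, 87.0, 315.3]
ee_rot: [-0.001, -0.071, 0.997, -0.003]
force: [-1.2, 0.2, -0.0]
grip_width: 1.0
```

```bash
cat >> h.py <<'E'
def tcp():
    s=sense(); w,x,y,z=s['ee_rot']
    from scipy.spatial.transform import Rotation as Rr
    R=Rr.from_quat([x,y,z,w]).as_matrix()
    return dict(t=round(s['time_s'],2),p=s['eef_pos'].round(1),y=R[:,1].round(3),z=R[:,2].round(3),yaw=round(np.degrees(np.arctan2(R[1,1],R[0,1])),2),F=s['force'].round(1),g=round(s['grip_width'],3),q=s['joints'].round(2))
def undist(d,f=260,size=(800,600)):
    # rectify fisheye to pinhole of focal f, centre of img
    K=np.array([[d['fx'],0,d['cx']],[0,d['fy'],d['cy']],[0,0,1.]]); P=np.array([[f,0,size[0]/2],[0,f,size[1]/2],[0,0,1.]])
    return cv2.fisheye.undistortImage(d['img'],K,np.zeros(4),Knew=P,new_size=size),dict(fx=f,fy=f,cx=size[0]/2,cy=size[1]/2,world_to_cam=d['world_to_cam'])
E
python3 - <<'E'
from h import *; import pickle
print(tcp())
d=cap('wrist'); im,dd=undist(d,f=420); cv2.imwrite('pics/w1.png',im); pickle.dump(dd,open('W1.pkl','wb'))
E
```

```text
{'t': 1.32, 'p': array([401.5,  87. , 315.3]), 'y': array([-0.143,  0.99 , -0.007]), 'z': array([-0.002, -0.007, -1.   ]), 'yaw': np.float64(98.2), 'F': array([-1.2,  0.2, -0. ]), 'g': 1.0, 'q': array([-0.07,  0.  ,  1.64, -0.01,  1.49, -1.78])}
```

View pics/w1.png

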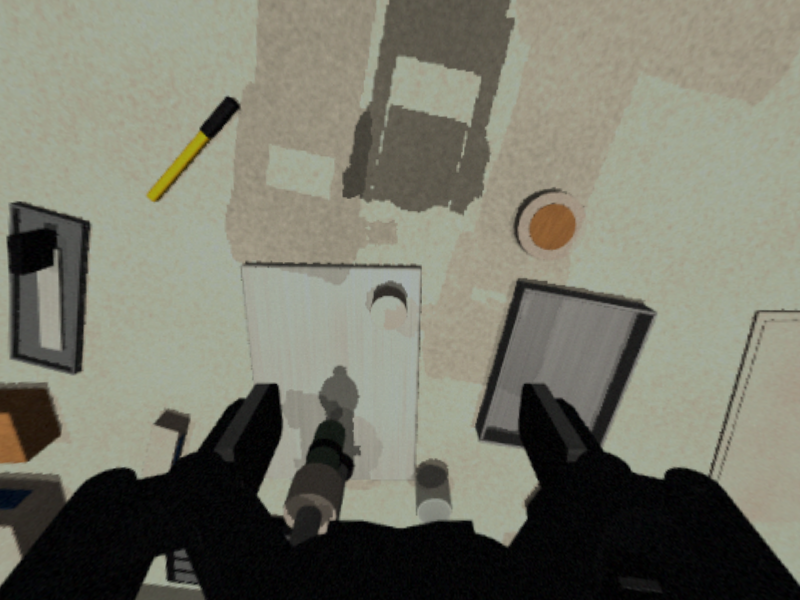

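Wrist view (rectified): bed edge (243,264)–(421,266), jar top near (388,310), tray corners (519,280), (655,307) and (477,440), rest corners (12,203), (89,218), (80,373) and (10,357). I'll refit with these included.

```bash
cat > fit2.py <<'E'
from h import *; import pickle
from scipy.optimize import least_squares
D=pickle.load(open('D0.pkl','rb')); W=pickle.load(open('W1.pkl','rb'))
np.set_printoptions(suppress=True,precision=1)
def r8(c,u,v,z): return ray(W,u,v,z) if c=='w' else ray(D[c],u/1.5625,v/1.5625,z)
def fit(n,model,obs,z):
    P=[(c,i,r8(c,u,v,z)[:2]) for c,i,u,v in obs]
    for c,i,p in P: print(n,c,i,p)
    M=np.array(model)
    for cs in (('w',),('scene',),('side',),('w','scene','side')):
        Q=[(i,p) for c,i,p in P if c in cs]
        if len(Q)<2: continue
        f=lambda x:np.concatenate([(x[:2]+np.array([[np.cos(x[2]),-np.sin(x[2])],[np.sin(x[2]),np.cos(x[2])]])@M[i]-p) for i,p in Q])
        r=least_squares(f,[500,0,0]); x=r.x;x[2]=(x[2]+np.pi)%(2*np.pi)-np.pi; print(' ',cs,x[:2],x[2].round(3),'rms',np.sqrt(np.mean(r.fun**2)))
fit('stand',[(-185,100),(-185,-100),(105,-100),(105,100)],[('w',1,243,264),('w',0,421,266),('w',3,415,481),('scene',1,385,292),('scene',0,483,312),('scene',3,447,450),('scene',2,341,425),('side',0,317,322),('side',1,383,397),('side',2,512,320)],12)
fit('rest',[(-95,37.5),(-95,-37.5),(95,-37.5),(95,37.5)],[('w',1,12,203),('w',0,89,218),('w',3,80,373),('w',2,10,357),('scene',1,283,246),('scene',0,312,262),('scene',3,257,327),('scene',2,227,311),('side',0,425,491),('side',1,447,531),('side',2,562,488),('side',3,540,451)],12)
fit('tray',[(-100,75),(-100,-75),(100,-75),(100,75)],[('w',1,519,280),('w',0,655,307),('w',2,477,440),('scene',1,541,327),('scene',0,619,352),('scene',3,587,450),('scene',2,505,418),('side',0,262,236),('side',1,290,280),('side',2,385,243),('side',3,353,202)],30)
print('jar',r8('w',388,310,48))
print('tape',r8('w',552,226,18))
print('handle',r8('w',33,250,50),'tip',r8('w',50,350,10))
E
python3 fit2.py
python3 - <<'E'
import pickle,cv2
D=pickle.load(open('D0.pkl','rb'))
a=D['scene']['img'][140:300,140:410];b=D['side']['img'][110:350,150:370]
a=cv2.resize(a,None,fx=2.96,fy=2.96,interpolation=2)
cv2.imwrite('pics/ca.png',a)
E
```

```text
stand w 1 [452.6 -82. ]
stand w 0 [426.7 111.2]
stand w 3 [715.4 149.6]
stand scene 1 [459.1 -79.4]
stand scene 0 [433.6 113.6]
stand scene 3 [719.6 144.1]
stand scene 2 [744.4 -41.1]
stand side 0 [435.9 111.2]
stand side 1 [460.  -84.3]
stand side 2 [735.6 -53.5]
  ('w',) [623.4  37.6] 0.125 rms 1.56894635018736
  ('scene',) [628.9  39.2] 0.124 rms 3.693755550837888
  ('side',) [628.   33.8] 0.108 rms 4.030631033012199
  ('w', 'scene', 'side') [626.8  37.3] 0.122 rms 4.025265491300973
rest w 1 [ 421.5 -323.8]
rest w 0 [ 425.8 -244.9]
rest w 3 [ 616.4 -273.3]
rest w 2 [ 606.8 -353.8]
rest scene 1 [ 429.3 -320.3]
rest scene 0 [ 444.8 -245.9]
rest scene 3 [ 622.2 -274. ]
rest scene 2 [ 611.4 -345.8]
rest side 0 [ 433.6 -258.2]
rest side 1 [ 428.9 -325.4]
rest side 2 [ 609.4 -352.9]
rest side 3 [ 618.9 -287.9]
  ('w',) [ 517.6 -298.9] -0.145 rms 2.631623650930802
  ('scene',) [ 527.  -296.5] -0.152 rms 3.167003217510604
  ('side',) [ 522.7 -306.1] -0.149 rms 3.7624823635823508
  ('w', 'scene', 'side') [ 522.4 -300.5] -0.149 rms 5.090267707618174
tray w 1 [422.4 214.8]
tray w 0 [430.8 366.9]
tray w 2 [627.2 211.5]
tray scene 1 [437.7 226.3]
tray scene 0 [437.8 371.2]
tray scene 3 [641.6 360.7]
tray scene 2 [636.6 218.2]
tray side 0 [432.  345.2]
tray side 1 [431.  211.2]
tray side 2 [627.8 211.9]
tray side 3 [630.  348.9]
  ('w',) [527.5 288.5] -0.028 rms 1.7043318390996138
  ('scene',) [538.4 294.1] -0.036 rms 2.7537823994327764
  ('side',) [530.2 279.3] 0.003 rms 5.328070740017514
  ('w', 'scene', 'side') [532.4 287.2] -0.023 rms 6.894706967604708
jar [469.4  81.7  48. ]
tape [363.1 239.1  18. ]
handle [ 456.9 -276.1   50. ] tip [ 591.6 -307.1   10. ]
```

View pics/ca.png

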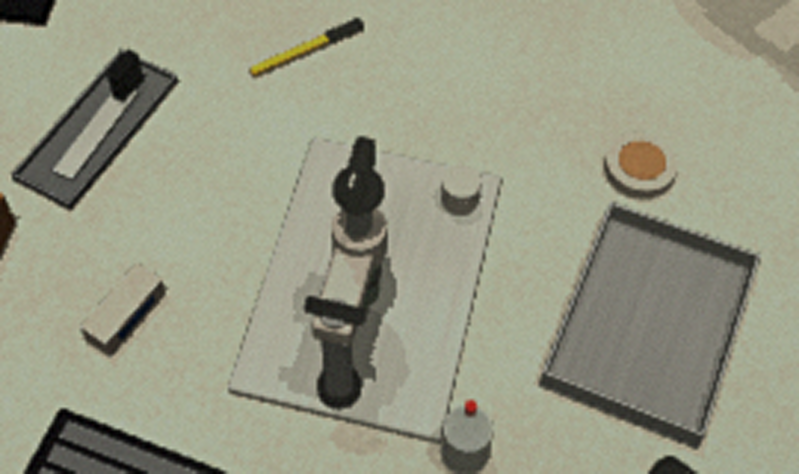

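{"api": "play_rows", "payload": {"plan": [[15, -1.5, -40, 0, 0, 0, 1], [15, -1.5, -40, 0, 0, 0, 1], [15, -1.5, -40, 0, 0, 0, 1], [15, -1, -40, 0, 0, 0, 1], [10, -1, -30, 0, 0, 0, 1]]}}

```text
time_s: 1.78
eef_pos: [470.9, 86.3, 129.3]
ee_rot: [0.008, -0.076, 0.997, -0.004]
force: [0.5, -0.4, 0.5]
grip_width: 1.002
```

```bash
python3 - <<'E'
from h import *; import pickle
print(tcp())
d=cap('wrist'); im,dd=undist(d,f=350,size=(700,560)); cv2.imwrite('pics/w2.png',im); pickle.dump(dd,open('W2.pkl','wb'))
for z in(12,48): print(z,proj(dd,[472,80.5,z]))
E
```

```text
{'t': 1.78, 'p': array([470.9,  86.3, 129.3]), 'y': array([-0.151,  0.988, -0.01 ]), 'z': array([ 0.016, -0.008, -1.   ]), 'yaw': np.float64(98.7), 'F': array([ 0.5, -0.4,  0.5]), 'g': 1.002, 'q': array([-0.06,  0.32,  1.78, -0.01,  1.03, -1.78])}
12 (np.float64(344.5558351571672), np.float64(272.6939919078365))
48 (np.float64(343.24943507197776), np.float64(289.4968819388365))
```

View pics/w2.png

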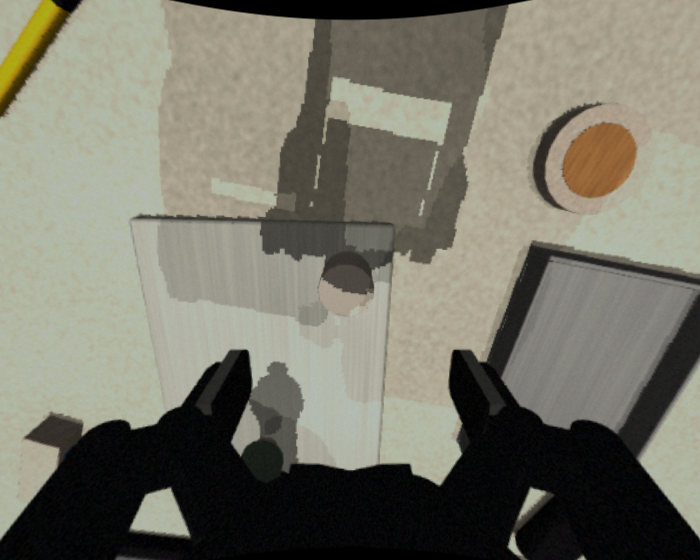

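The jar top is centred near (347,290), about 3 mm in +y from the prediction, so I take (472,83).

{"api": "play_rows", "payload": {"plan": [[1, -2, -30, 0, 0, 0, 1], [0, -1, -30, 0, 0, 0, 1], [0, 0, -26, 0, 0, 0, 1], [0, 0, -16, 0, 0, 0, 1], [0, 0, -8, 0, 0, 0, 1]]}}

```text
time_s: 2.25
eef_pos: [468.3, 89.2, 13.2]
ee_rot: [0.004, -0.08, 0.997, -0.004]
force: [0.2, -0.4, 0.9]
grip_width: 0.998
```

{"api": "play_rows", "payload": {"plan": [[0, 0, 0, 0, 0, 0, -0.2], [0, 0, 0, 0, 0, 0, -0.6], [0, 0, 0, 0, 0, 0, -0.6], [0, 0, 0, 0, 0, 0, -0.6], [0, 0, 0, 0, 0, 0, -0.6]], "grip_force": 40}}

```text
time_s: 2.67
eef_pos: [469.0, 91.5, 17.3]
ee_rot: [0.006, -0.082, 0.997, -0.004]
force: [1.0, 0.7, 0.1]
grip_width: 0.442
```

{"api": "play_rows", "payload": {"plan": [[0, 0, 30, 0, 0, 0, -0.6], [0, 0, 40, 0, 0, 0, -0.6], [0, 10, 25, 0, 0, 0, -0.6], [10, 38, 0, 0, 0, 0, -0.6], [12, 38, 0, 0, 0, 0, -0.6]]}}

```text
time_s: 3.08
eef_pos: [490.6, 175.5, 120.4]
ee_rot: [0.007, -0.078, 0.997, -0.004]
force: [0.1, -0.2, -0.6]
grip_width: 0.441
```

{"api": "play_rows", "payload": {"plan": [[12, 38, 0, 0, 0, 0, -0.6], [12, 38, 0, 0, 0, 0, -0.6], [12, 30, 0, 0, 0, 0, -0.6], [0, 0, 0, 0, 0, 0, -0.6]]}}

```text
time_s: 3.42
eef_pos: [529.0, 292.0, 125.4]
ee_rot: [0.012, -0.079, 0.997, -0.002]
force: [0.3, 0.9, -0.6]
grip_width: 0.44
```

{"api": "play_rows", "payload": {"plan": [[0, 0, -35, 0, 0, 0, -0.6], [0, 0, -35, 0, 0, 0, -0.6], [0, 0, -25, 0, 0, 0, -0.6], [0, 0, -8, 0, 0, 0, -0.6], [0, 0, 0, 0, 0, 0, -0.6]]}}

```text
time_s: 3.83
eef_pos: [529.9, 294.0, 23.2]
ee_rot: [0.016, -0.081, 0.997, -0.001]
force: [-0.5, 0.2, 0.2]
grip_width: 0.442
```

```bash
python3 - <<'E'
from h import *
print(tcp())
d=cap('side'); cv2.imwrite('pics/sd1.png',cv2.resize(d['img'][100:260,130:350],None,fx=3.2,fy=3.2,interpolation=2))
E
```

```text
{'t': 3.83, 'p': array([529.9, 294. ,  23.2]), 'y': array([-0.161,  0.987, -0.005]), 'z': array([ 0.031, -0.   , -1.   ]), 'yaw': np.float64(99.25), 'F': array([-0.5,  0.2,  0.2]), 'g': 0.442, 'q': array([ 0.32,  0.7 ,  1.48, -0.01,  0.94, -1.41])}
```

View pics/sd1.png

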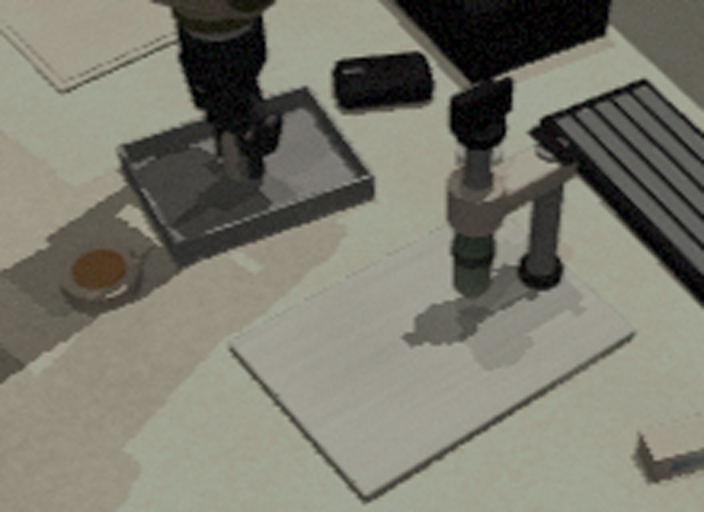

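The bed is empty now and the jar is in the gripper inside the tray at about (235,160). I'll lower it and release.

{"api": "play_rows", "payload": {"plan": [[0, 0, -10, 0, 0, 0, -0.6], [0, 0, -2, 0, 0, 0, -0.6], [0, 0, 0, 0, 0, 0, 0.2], [0, 0, 0, 0, 0, 0, 0.3], [0, 0, 0, 0, 0, 0, 0.3]]}}

```text
time_s: 4.3
eef_pos: [533.5, 294.4, 17.4]
ee_rot: [0.021, -0.08, 0.997, -0.0]
force: [0.0, -0.0, 0.2]
grip_width: 0.651
```

{"api": "play_rows", "payload": {"plan": [[0, 0, 30, 0, 0, 0, 0.4], [0, 0, 40, 0, 0, 0, 1], [-10, -10, 40, 0, 0, 0, 1], [-10, -30, 40, 0, 0, 0, 1], [-10, -40, 30, 0, 0, 0, 1]]}}

```text
time_s: 4.72
eef_pos: [503.9, 228.7, 185.4]
ee_rot: [0.018, -0.083, 0.996, -0.001]
force: [1.0, -0.4, -0.1]
grip_width: 0.998
```

```bash
python3 - <<'E'
from h import *; import pickle
print(tcp())
d=cap('side'); pickle.dump(d,open('sd2.pkl','wb'))
e=cap('scene'); pickle.dump(e,open('sc2.pkl','wb'))
a=cv2.resize(d['img'][100:370,130:370],None,fx=1.65,fy=1.65,interpolation=2)
b=cv2.resize(e['img'][140:310,130:400],None,fx=1.48,fy=1.48,interpolation=2); b=cv2.copyMakeBorder(b,0,a.shape[0]-b.shape[0],0,0,0)
cv2.imwrite('pics/m2.png',np.hstack([a,b]))
E
```

```text
{'t': 4.72, 'p': array([503.9, 228.7, 185.4]), 'y': array([-0.165,  0.986, -0.004]), 'z': array([ 0.035,  0.001, -0.999]), 'yaw': np.float64(99.47), 'F': array([ 1. , -0.4, -0.1]), 'g': 0.998, 'q': array([ 0.22,  0.4 ,  1.51, -0.01,  1.21, -1.52])}
```

View pics/m2.png

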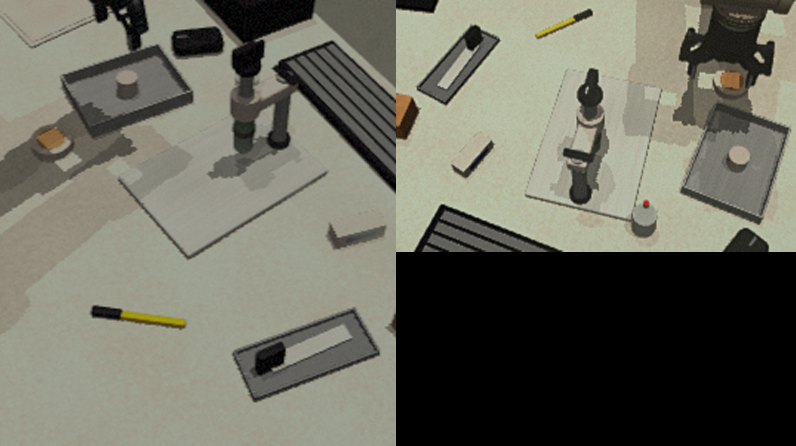

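{"api": "play_rows", "payload": {"plan": [[-12, -38, 8, 0, 0, -0.08, 1], [-12, -38, 8, 0, 0, -0.08, 1], [-12, -40, 8, 0, 0, -0.08, 1], [-12, -40, 0, 0, 0, -0.08, 1], [-6, -40, 0, 0, 0, 0, 1]]}}

```text
time_s: 5.23
eef_pos: [449.8, 33.3, 211.5]
ee_rot: [0.021, 0.083, 0.996, -0.003]
force: [1.9, 0.2, 0.3]
grip_width: 0.998
```

{"api": "play_rows", "payload": {"plan": [[0, -40, 0, 0, 0, 0, 1], [0, -40, 0, 0, 0, 0, 1], [0, -40, 0, 0, 0, 0, 1], [0, -40, 0, 0, 0, 0, 1], [0, -40, -10, 0, 0, 0, 1]]}}

```text
time_s: 5.65
eef_pos: [447.9, -173.7, 203.7]
ee_rot: [0.024, 0.083, 0.996, -0.004]
force: [1.6, -0.3, 1.0]
grip_width: 1.002
```

{"api": "play_rows", "payload": {"plan": [[0, -40, -10, 0, 0, 0, 1], [0, -40, -20, 0, 0, 0, 1], [0, -30, -20, 0, 0, 0, 1], [0, 0, 0, 0, 0, 0, 1]]}}

```text
time_s: 5.98
eef_pos: [446.9, -288.6, 152.5]
ee_rot: [0.025, 0.086, 0.996, -0.005]
force: [-0.8, 0.7, -1.0]
grip_width: 0.999
```

```bash
python3 - <<'E'
from h import *; import pickle
print(tcp())
d=cap('wrist'); im,dd=undist(d,f=420,size=(700,560)); cv2.imwrite('pics/w3.png',im); pickle.dump(dd,open('W3.pkl','wb'))
E
```

```text
{'t': 5.98, 'p': array([ 446.9, -288.6,  152.5]), 'y': array([ 0.171,  0.985, -0.005]), 'z': array([ 0.048, -0.014, -0.999]), 'yaw': np.float64(80.16), 'F': array([-0.8,  0.7, -1. ]), 'g': 0.999, 'q': array([-0.81,  0.38,  1.63,  0.03,  1.1 , -2.22])}
```

View pics/w3.png

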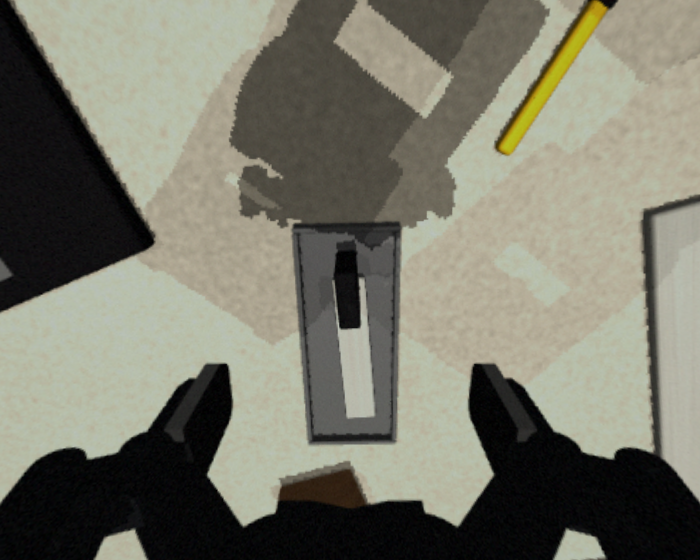

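Wrist view: handle top centred near (348,301), tongue tip mid (360,417), rest corners (293,225), (400,224), (397,442) and (310,442). I'll turn these into poses.

```bash
python3 - <<'E'
from h import *; import pickle
d=pickle.load(open('W3.pkl','rb'))
h=ray(d,348,301,50);t=ray(d,360.5,417,10);print('handle',h,'tip',t,'len',np.hypot(*(t-h)[:2]),np.degrees(np.arctan2(*(t-h)[1::-1])))
for a in[(337,275),(358,275),(339,328),(360,327)]: print(ray(d,*a,50).round(1))
R=[ray(d,u,v,12).round(1) for u,v in((293,225),(400,224),(397,442),(310,442))];print(R, sum(R)/4)
print(ray(d,360,252,4+0))
E
```

```text
handle [ 465.25371175 -294.51480215   50.        ] tip [ 589.43286053 -306.15895025   10.        ] len 124.72388374804397 -5.356901202889184
[ 446.8 -298.2   50. ]
[ 448.9 -285.4   50. ]
[ 483.3 -303.6   50. ]
[ 484.8 -290.    50. ]
[array([ 420., -325.,   12.]), array([ 431.7, -253.2,   12. ]), array([ 618.8, -279.7,   12. ]), array([ 606.6, -352.4,   12. ])] [ 519.275 -302.575   12.   ]
[ 449.40407904 -283.48075426    4.        ]
```

{"api": "play_rows", "payload": {"plan": [[9, -3, -30, 0.014, 0.048, 0.058, 0], [9, -3, -30, 0, 0, 0, 0], [0, 0, -25, 0, 0, 0, 0], [0, 0, 0, 0, 0, 0, 0]]}}

```text
time_s: 6.37
eef_pos: [468.2, -291.3, 69.0]
ee_rot: [0.002, 0.055, 0.998, -0.001]
force: [-0.9, 0.3, -0.5]
grip_width: 0.499
```

```bash
python3 -c "
from h import *
print(tcp())"
```

```text
{'t': 6.37, 'p': array([ 468.2, -291.3,   69. ]), 'y': array([ 0.109,  0.994, -0.001]), 'z': array([ 0.004, -0.001, -1.   ]), 'yaw': np.float64(83.72), 'F': array([-0.9,  0.3, -0.5]), 'g': 0.499, 'q': array([-0.77,  0.55,  1.61,  0.  ,  0.98, -2.23])}
```

{"api": "play_rows", "payload": {"plan": [[-3, -3, -30, 0, 0, 0, 0], [0, 0, -15, 0, 0, 0, 0], [0, 0, -6, 0, 0, 0, 0], [0, 0, 0, 0, 0, 0, 0]]}}

```text
time_s: 6.7
eef_pos: [468.3, -292.1, 21.6]
ee_rot: [0.004, 0.053, 0.999, -0.002]
force: [-0.3, 0.3, -0.1]
grip_width: 0.499
```

{"api": "play_rows", "payload": {"plan": [[0, 0, 0, 0, 0, 0, -0.6], [0, 0, 0, 0, 0, 0, -0.95], [0, 0, 0, 0, 0, 0, -0.95], [0, 0, 0, 0, 0, 0, -0.95], [0, 0, 0, 0, 0, 0, -0.95]], "grip_force": 60}}

```text
time_s: 7.12
eef_pos: [470.8, -292.7, 27.8]
ee_rot: [0.008, 0.052, 0.999, -0.005]
force: [-0.8, -0.4, -0.7]
grip_width: 0.152
```

{"api": "play_rows", "payload": {"plan": [[0, 0, 0, 0, 0, 0, -0.4], [-2, -1, -6, -0.005, 0.008, 0, -0.4], [-1, 0, -4, 0, 0, 0, -0.4], [0, 0, -2, 0, 0, 0, -0.4]]}}

```text
time_s: 7.45
eef_pos: [468.1, -294.4, 16.2]
ee_rot: [0.004, 0.052, 0.999, -0.009]
force: [0.2, -0.7, 0.1]
grip_width: 0.299
```

{"api": "play_rows", "payload": {"plan": [[-0.5, 0, -1, 0, 0, 0, -0.95], [-0.5, 0, -1, 0, 0, 0, -0.95], [-0.5, 0, -1, 0, 0, 0, -0.95], [0, 0, 0, 0, 0, 0, -0.95]]}}

```text
time_s: 7.78
eef_pos: [467.5, -294.4, 14.9]
ee_rot: [0.005, 0.053, 0.999, -0.009]
force: [-0.7, -0.9, -1.5]
grip_width: 0.159
```

```bash
python3 -c "
from h import *
print(tcp())"
```

```text
{'t': 7.78, 'p': array([ 467.5, -294.4,   14.9]), 'y': array([ 0.105,  0.994, -0.017]), 'z': array([ 0.01 , -0.018, -1.   ]), 'yaw': np.float64(83.97), 'F': array([-0.7, -0.9, -1.5]), 'g': 0.159, 'q': array([-0.77,  0.63,  1.65, -0.01,  0.85, -2.23])}
```

{"api": "play_rows", "payload": {"plan": [[0, 0, 15, 0, 0, 0, -0.95], [0, 0, 30, 0, 0, 0, -0.95], [0, 0, 30, 0, 0, 0, -0.95], [-5, 36, 0, 0, 0, 0, -0.95], [-5, 38, 0, 0, 0, 0, -0.95]]}}

```text
time_s: 8.2
eef_pos: [456.4, -223.1, 90.8]
ee_rot: [0.005, 0.056, 0.998, -0.008]
force: [-0.0, -0.1, -1.1]
grip_width: 0.155
```

{"api": "play_rows", "payload": {"plan": [[-5, 38, 0, 0, 0, 0.08, -0.95], [-5, 38, 0, 0, 0, 0.08, -0.95], [-5, 38, 0, 0, 0, 0.067, -0.95], [-5, 38, 0, 0, 0, 0, -0.95], [-5, 38, 0, 0, 0, 0, -0.95]]}}

```text
time_s: 8.62
eef_pos: [428.4, -26.6, 90.9]
ee_rot: [0.007, -0.061, 0.998, -0.008]
force: [1.0, -0.0, -0.8]
grip_width: 0.151
```

```bash
python3 -c "
from h import *
print(tcp())"
```

```text
{'t': 8.62, 'p': array([428.4, -26.6,  90.9]), 'y': array([-0.122,  0.992, -0.017]), 'z': array([ 0.014, -0.016, -1.   ]), 'yaw': np.float64(97.0), 'F': array([ 1. , -0. , -0.8]), 'g': 0.151, 'q': array([-0.33,  0.28,  1.96, -0.01,  0.88, -2.02])}
```

Force −0.8 N in z matches the blade's weight. I'll move to the approach point, lower, and look.

{"api": "play_rows", "payload": {"plan": [[3, 25, -15, 0, 0, 0, -0.95], [3, 15, -25, 0, 0, 0, -0.95], [0, 0, -6, 0, 0, 0, -0.95], [0, 0, -1, 0, 0, 0, -0.95]]}}

```text
time_s: 8.95
eef_pos: [432.4, 21.4, 43.0]
ee_rot: [0.007, -0.065, 0.998, -0.008]
force: [1.1, 1.0, -0.9]
grip_width: 0.156
```

```bash
python3 - <<'E'
from h import *; import pickle
print(tcp())
d=cap('wrist'); im,dd=undist(d,f=420,size=(700,560)); cv2.imwrite('pics/w4.png',im); pickle.dump(dd,open('W4.pkl','wb'))
e=cap('side'); pickle.dump(e,open('sd4.pkl','wb')); cv2.imwrite('pics/sd4.png',cv2.resize(e['img'][100:260,200:350],None,fx=3.7,fy=3.7,interpolation=2))
E
```

```text
{'t': 8.95, 'p': array([432.4,  21.4,  43. ]), 'y': array([-0.13 ,  0.991, -0.017]), 'z': array([ 0.015, -0.015, -1.   ]), 'yaw': np.float64(97.46), 'F': array([ 1.1,  1. , -0.9]), 'g': 0.156, 'q': array([-0.22,  0.38,  1.99, -0.02,  0.76, -1.9 ])}
```

View pics/w4.png

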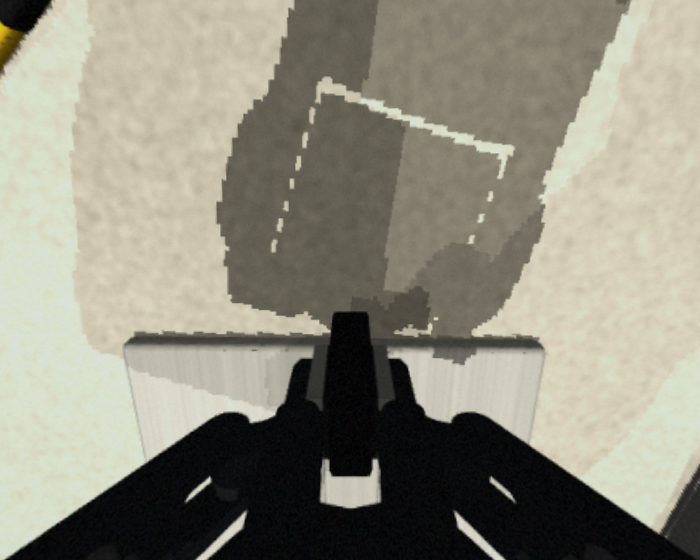

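View pics/sd4.png

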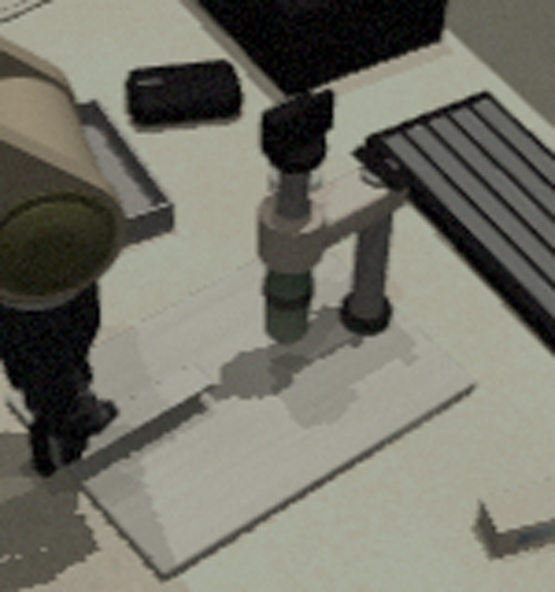

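```bash
python3 - <<'E'
from h import *; import pickle
np.set_printoptions(suppress=True,precision=2)
d=pickle.load(open('W4.pkl','rb')); S=pickle.load(open('sd4.pkl','rb')); D=pickle.load(open('D0.pkl','rb'))
a=ray(d,127,351,12);b=ray(d,545,350,12);print(a,b,np.hypot(*(a-b)[:2]))
y=(b-a)[:2]/np.hypot(*(b-a)[:2]);x=np.array([y[1],-y[0]]);m=(a+b)[:2]/2
print('yaw',np.arctan2(x[1],x[0]),'axis',m+185*x)
h1=ray(d,350.5,312,78);h2=ray(d,352,470,78);print('handle rear/front top',h1,h2, 'lateral',(h1[:2]-m)@y,(h2[:2]-m)@y)
# nose bottom in side image: crop (288,338); axis dir
def s(x,y): return 200+x/3.7,100+y/3.7
n=np.array(s(288,336))
for h in(20,30,40,45):
  for A in((626,37.5),(623.5,37.5)): print(h,A,np.array(proj(S,[*A,12+h]))-n, 'bar top',np.array(proj(S,[*A,237+h]))-s(298,110))
# tip seen in side crop
for p in[(86,455),(205,395)]: print(p,[ray(S,*s(*p),z) for z in(12,35)])
print('pred tip',(np.array([432.4,21.4])-2*x+125*x), 'stand coords', ((np.array([432.4,21.4])-2*x+125*x)-(m+185*x))@np.array([x,y]).T)
E
```

```text
[457.36 -82.39  12.  ] [429.59 110.77  12.  ] 195.14424325587848
yaw 0.1427466733572496 axis [626.59  40.51]
handle rear/front top [393.5   16.52  78.  ] [448.8   24.28  78.  ] lateral 9.413783712086312 9.229199133984103
20 (626, 37.5) [-1.27  2.31] bar top [-0.53  0.2 ]
20 (623.5, 37.5) [-2.04  2.64] bar top [-1.42  0.54]
30 (626, 37.5) [-1.13 -0.15] bar top [-0.36 -3.05]
30 (623.5, 37.5) [-1.91  0.19] bar top [-1.25 -2.71]
40 (626, 37.5) [-1.   -2.64] bar top [-0.18 -6.34]
40 (623.5, 37.5) [-1.78 -2.3 ] bar top [-1.08 -6.01]
45 (626, 37.5) [-0.93 -3.89] bar top [-0.09 -8.  ]
45 (623.5, 37.5) [-1.72 -3.56] bar top [-0.99 -7.67]
(86, 455) [array([457.52,  31.28,  12.  ]), array([450.15,  14.42,  35.  ])]
(205, 395) [array([559.55,  38.25,  12.  ]), array([549.75,  21.22,  35.  ])]
pred tip [554.15  38.9 ] stand coords [-71.94   8.71]
```

{"api": "play_rows", "payload": {"plan": [[1, -9, -8, 0, 0, 0, -0.95], [0, 0, -6, 0, 0, 0, -0.95], [0, 0, -2, 0, 0, 0, -0.95], [0, 0, 0, 0, 0, 0, -0.95]]}}

```text
time_s: 9.38
eef_pos: [435.5, 6.9, 28.3]
ee_rot: [0.01, -0.062, 0.998, -0.009]
force: [0.7, 0.2, -0.8]
grip_width: 0.157
```

```bash
python3 -c "
from h import *
print(tcp())"
```

```text
{'t': 9.38, 'p': array([435.5,   6.9,  28.3]), 'y': array([-0.123,  0.992, -0.019]), 'z': array([ 0.021, -0.017, -1.   ]), 'yaw': np.float64(97.08), 'F': array([ 0.7,  0.2, -0.8]), 'g': 0.157, 'q': array([-0.25,  0.41,  1.99, -0.02,  0.72, -1.93])}
```

{"api": "play_rows", "payload": {"plan": [[0, 6, 0, 0, 0.01, 0.007, -0.95], [25, 3, -0.5, 0, 0, 0, -0.95], [25, 3, -0.5, 0, 0, 0, -0.95], [15, 2, -0.5, 0, 0, 0, -0.95], [0, 0, 0, 0, 0, 0, -0.95]]}}

```text
time_s: 9.8
eef_pos: [502.6, 21.9, 27.6]
ee_rot: [0.004, -0.064, 0.998, -0.009]
force: [-0.0, -0.6, -0.6]
grip_width: 0.16
```

```bash
python3 -c "
from h import *
print(tcp())"
```

```text
{'t': 9.8, 'p': array([502.6,  21.9,  27.6]), 'y': array([-0.129,  0.992, -0.018]), 'z': array([ 0.008, -0.017, -1.   ]), 'yaw': np.float64(97.39), 'F': array([-0. , -0.6, -0.6]), 'g': 0.16, 'q': array([-0.18,  0.53,  1.79, -0.02,  0.82, -1.87])}
```

{"api": "play_rows", "payload": {"plan": [[16, 2, -0.5, 0, 0, 0, -0.95], [16, 2, -0.5, 0, 0, 0, -0.95], [0, 0, -1, 0, 0, 0, -0.95], [0, 0, -1, 0, 0, 0, -0.95]]}}

```text
time_s: 10.13
eef_pos: [533.4, 27.2, 24.5]
ee_rot: [0.002, -0.065, 0.998, -0.008]
force: [-1.3, -0.5, -0.3]
grip_width: 0.152
```

```bash
python3 - <<'E'
from h import *; import pickle
print(tcp())
e=cap('side'); f=cap('scene'); pickle.dump((e,f),open('d5.pkl','wb'))
a=cv2.resize(e['img'][120:240,225:355],None,fx=3.05,fy=3.05,interpolation=2)
b=cv2.resize(f['img'][175:300,200:330],None,fx=3.05,fy=3.05,interpolation=2)[:a.shape[0]]
cv2.imwrite('pics/m5.png',np.hstack([a,b]))
E
```

```text
{'t': 10.13, 'p': array([533.4,  27.2,  24.5]), 'y': array([-0.131,  0.991, -0.017]), 'z': array([ 0.005, -0.017, -1.   ]), 'yaw': np.float64(97.51), 'F': array([-1.3, -0.5, -0.3]), 'g': 0.152, 'q': array([-0.16,  0.59,  1.69, -0.02,  0.86, -1.85])}
```

View pics/m5.png

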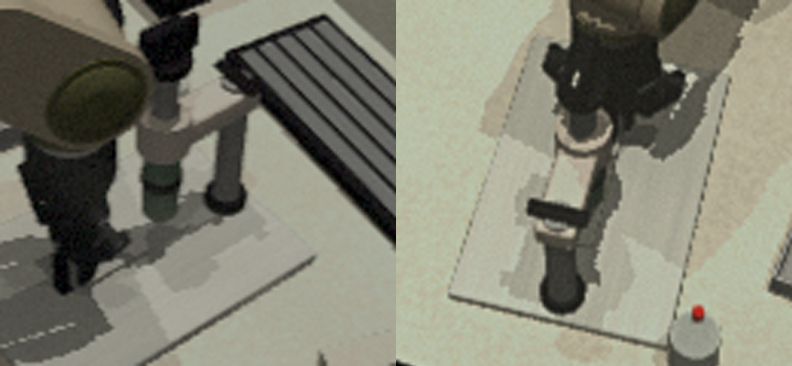

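The tip is hidden behind the probe in both views. I'll lower to contact, release, back off and check.

{"api": "play_rows", "payload": {"plan": [[0, 0, -1.5, 0, 0, 0, -0.95], [0, 0, -1, 0, 0, 0, -0.95], [0, 0, -0.5, 0, 0, 0, -0.95]]}}

```text
time_s: 10.48
eef_pos: [532.3, 27.0, 22.7]
ee_rot: [0.003, -0.065, 0.998, -0.008]
force: [0.5, 1.0, 3.2]
grip_width: 0.159
```

{"api": "play_rows", "payload": {"plan": [[0, 0, 0, 0, 0, 0, -0.6], [0, 0, 0, 0, 0, 0, -0.4], [0, 0, 30, 0, 0, 0, -0.3], [0, 0, 35, 0, 0, 0, 0], [-30, -3, 35, 0, 0, 0, 0]]}}

```text
time_s: 10.9
eef_pos: [502.1, 24.3, 115.8]
ee_rot: [-0.003, -0.065, 0.998, -0.007]
force: [0.6, -0.2, 0.7]
grip_width: 0.499
```

{"api": "play_rows", "payload": {"plan": [[-38, -5, 35, 0, 0, 0, 0], [-38, -5, 35, 0, 0, 0, 0], [-20, 0, 30, 0, 0, 0, 0], [0, 0, 0, 0, 0, 0, 0]]}}

```text
time_s: 11.23
eef_pos: [415.4, 16.1, 208.4]
ee_rot: [-0.001, -0.065, 0.998, -0.008]
force: [0.9, -0.3, 1.3]
grip_width: 0.498
```

```bash
python3 - <<'E'
from h import *; import pickle
print(tcp())
e=cap('side'); f,dd=undist(cap('wrist'),f=600,size=(700,700)); pickle.dump((e,dd),open('d6.pkl','wb'))
a=cv2.resize(e['img'][120:240,225:355],None,fx=3.05,fy=3.05,interpolation=2)
b=f[250:250+a.shape[0],150:550]
print(a.shape,b.shape)
cv2.imwrite('pics/m6.png',np.hstack([a,b])); cv2.imwrite('pics/w6.png',f)
E
```

```text
{'t': 11.23, 'p': array([415.4,  16.1, 208.4]), 'y': array([-0.13 ,  0.991, -0.016]), 'z': array([-0.002, -0.016, -1.   ]), 'yaw': np.float64(97.44), 'F': array([ 0.9, -0.3,  1.3]), 'g': 0.498, 'q': array([-0.23,  0.09,  1.83, -0.02,  1.21, -1.93])}
(366, 396, 3) (366, 400, 3)
```

View pics/m6.png

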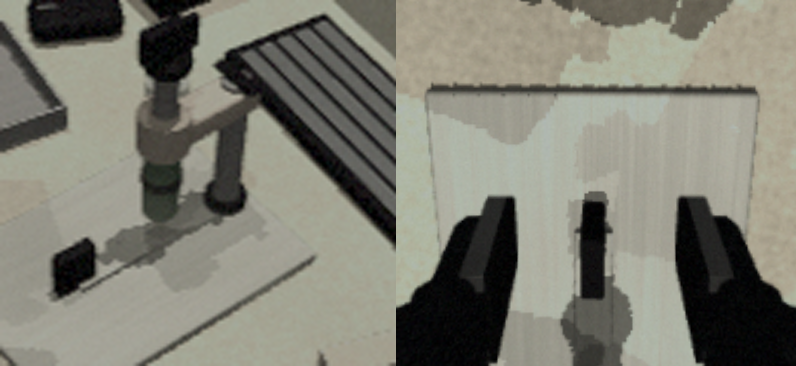

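```bash
python3 - <<'E'
from h import *; import pickle
np.set_printoptions(suppress=True,precision=2)
e,d=pickle.load(open('d6.pkl','rb'))
o=np.array([150-396,250])
def r(u,v,z): return ray(d,u+o[0],v+o[1],z)[:2]
a=r(428,92,12);b=r(757,94,12);print(a,b,np.hypot(*(a-b)))
y=(b-a)/np.hypot(*(b-a));x=np.array([y[1],-y[0]]);m=(a+b)/2;A=m+185*x
print('yaw',np.arctan2(x[1],x[0]),'axis',A)
for n,u,v,z in(('top rear',593,232,58),('top front',592,298,58),('bottom rear L',581,200,58),('tongueL',574,262,18),('tongueR',612,262,18)):
    p=r(u,v,z)-A; print(n,p@x,p@y)
# side view prediction
for sx,sy,z in((-115,7,58),(-75,7,58),(-115,7,12),(-75,-12,18),(-75,12,18),(30,-12,12),(30,12,18),(0,0,12+20),(0,0,12+30)):
    p=A+sx*x+sy*y; q=np.array(proj(e,[*p,z])); print((sx,sy,z),((q-[225,120])*3.05))
E
```

```text
[454.31 -83.16] [429.34 110.09] 194.86214677350776
yaw 0.12845459775087534 axis [625.3   37.16]
top rear -118.87376670872425 1.590324278907573
top front -75.36733424939236 1.0018477874040106
bottom rear L -138.66787458975807 -4.93871336411238
tongueL -72.63875310758573 -11.446852335900052
tongueR -72.92479711875926 12.974443106978308
(-115, 7, 58) [ 48.13 258.13]
(-75, 7, 58) [ 85.51 237.14]
(-115, 7, 12) [ 49.18 292.28]
(-75, -12, 18) [ 98.48 280.17]
(-75, 12, 18) [ 82.17 263.62]
(30, -12, 12) [189.8  231.39]
(30, 12, 18) [173.48 211.52]
(0, 0, 32) [156.82 223.54]
(0, 0, 42) [157.23 216.05]
```

```bash
python3 - <<'E'
from h import *; import pickle
e,d=pickle.load(open('d6.pkl','rb'))
cv2.imwrite('pics/sd6.png',cv2.resize(e['img'][165:225,235:325],None,fx=8.8,fy=8.8,interpolation=2))
E
```

```text
(no output)
```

View pics/sd6.png

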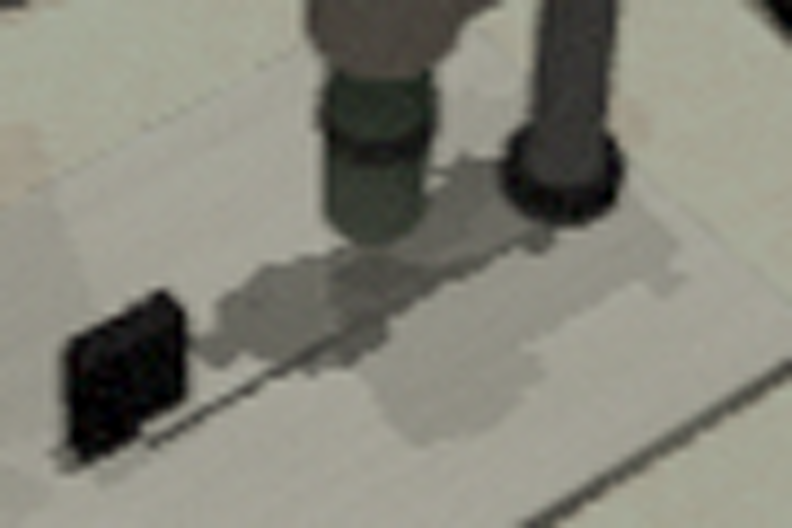

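Blade in the stand frame: handle centre x ≈ −97 and y ≈ +1, so the tip is at about +28 mm and parallel. The nose is about 20–30 mm up. I'll rise and turn the tool half round so the wrist has room to twist the collar.

{"api": "play_rows", "payload": {"plan": [[0, 0, 30, 0, 0, -0.122, 0], [0, 0, 30, 0, 0, -0.122, 0], [0, 0, 30, 0, 0, -0.122, 0], [0, 0, 30, 0, 0, -0.122, 0], [0, 0, 10, 0, 0, -0.122, 0]]}}

```text
time_s: 11.75
eef_pos: [415.0, 16.7, 330.5]
ee_rot: [-0.015, 0.245, 0.969, -0.002]
force: [0.3, -0.2, -0.1]
grip_width: 0.495
```

{"api": "play_rows", "payload": {"plan": [[10, 0, 0, 0, 0, -0.122, 0], [10, 0, 0, 0, 0, -0.122, 0], [10, 0, 0, 0, 0, -0.122, 0], [10, 0, 0, 0, 0, -0.122, 0], [10, 0, 0, 0, 0, -0.122, 0]]}}

```text
time_s: 12.17
eef_pos: [470.0, 16.4, 326.1]
ee_rot: [-0.018, 0.531, 0.847, 0.001]
force: [-0.7, 0.2, -0.2]
grip_width: 0.5
```

{"api": "play_rows", "payload": {"plan": [[10, 0, 0, 0, 0, -0.122, 0], [10, 0, 0, 0, 0, -0.122, 0], [10, 0, 0, 0, 0, -0.122, 0], [10, 0, 0, 0, 0, -0.122, 0], [10, 0, 0, 0, 0, -0.122, 0]]}}

```text
time_s: 12.58
eef_pos: [525.4, 16.3, 315.1]
ee_rot: [-0.024, 0.766, 0.643, 0.004]
force: [0.5, -0.6, 0.6]
grip_width: 0.506
```

{"api": "play_rows", "payload": {"plan": [[0, 0, 0, 0, 0, -0.122, 0], [0, 0, 0, 0, 0, -0.122, 0], [0, 0, 0, 0, 0, -0.122, 0], [0, 0, 0, 0, 0, -0.122, 0], [0, 0, 0, 0, 0, -0.122, 0]]}}

```text
time_s: 13.0
eef_pos: [529.7, 16.1, 302.4]
ee_rot: [-0.029, 0.926, 0.376, 0.005]
force: [0.1, 0.0, -0.1]
grip_width: 0.5
```

```bash
python3 -c "
from h import *
print(tcp())"
```

```text
{'t': 13.0, 'p': array([529.7,  16.1, 302.4]), 'y': array([ 0.697, -0.716, -0.05 ]), 'z': array([-0.013,  0.057, -0.998]), 'yaw': np.float64(-45.76), 'F': array([ 0.1,  0. , -0.1]), 'g': 0.5, 'q': array([-0.22,  0.29,  1.34,  0.05,  1.53,  0.58])}
```

{"api": "play_rows", "payload": {"plan": [[0, 0, 6, -0.057, -0.013, -0.05, 0], [0, 0, 6, 0, 0, -0.12, 0], [0, 0, 6, 0, 0, -0.12, 0], [0, 0, 4, 0, 0, -0.12, 0], [0, 0, 4, 0, 0, -0.12, 0]]}}

```text
time_s: 13.42
eef_pos: [531.9, 16.1, 316.9]
ee_rot: [-0.003, 0.994, 0.109, -0.007]
force: [0.4, 0.3, -0.3]
grip_width: 0.502
```

{"api": "play_rows", "payload": {"plan": [[0, 0, 4, 0, 0, -0.11, 0], [0, 0, 0, 0, 0, 0, 0]]}}

```text
time_s: 13.58
eef_pos: [533.1, 16.1, 317.4]
ee_rot: [-0.004, 0.999, 0.049, -0.01]
force: [-0.1, 0.7, 0.7]
grip_width: 0.501
```

```bash
python3 - <<'E'
from h import *; import pickle
print(tcp())
d=cap('wrist'); im,dd=undist(d,f=300,size=(600,500)); pickle.dump(dd,open('W7.pkl','wb'))
e=cap('scene'); pickle.dump(e,open('sc7.pkl','wb'))
b=cv2.resize(im,(400,333)); cv2.imwrite('pics/w7.png',im)
g=cap('side'); pickle.dump(g,open('sd7.pkl','wb'))
# bar top edge in side/scene, model overlay cost: dark bar - print projections for head guesses
A=np.array([625.5,37.5]);
for h in(15,20,25,30,35,40): print(h,'scene',np.round(proj(e,[*A,237+h]),1),np.round(proj(dd,[*A,237+h]),1))
x,y=250,130
cv2.imwrite('pics/sc7.png',cv2.resize(e['img'][150:250,210:310],None,fx=5,fy=5,interpolation=2))
cv2.imwrite('pics/m7.png',np.hstack([im[:500],cv2.resize(e['img'][150:300,210:270],(200,500))]))
E
```

```text
{'t': 13.58, 'p': array([533.1,  16.1, 317.4]), 'y': array([ 0.098, -0.995, -0.01 ]), 'z': array([-0.02 ,  0.008, -1.   ]), 'yaw': np.float64(-84.37), 'F': array([-0.1,  0.7,  0.7]), 'g': 0.501, 'q': array([-0.19,  0.3 ,  1.29,  0.  ,  1.57,  1.28])}
15 scene [260.7 197.4] [280.9 126.4]
20 scene [260.7 196.3] [280.4 126.1]
25 scene [260.7 195.1] [279.8 125.7]
30 scene [260.7 193.9] [279.2 125.4]
35 scene [260.6 192.7] [278.5 125. ]
40 scene [260.6 191.4] [277.9 124.6]
```

View pics/m7.png

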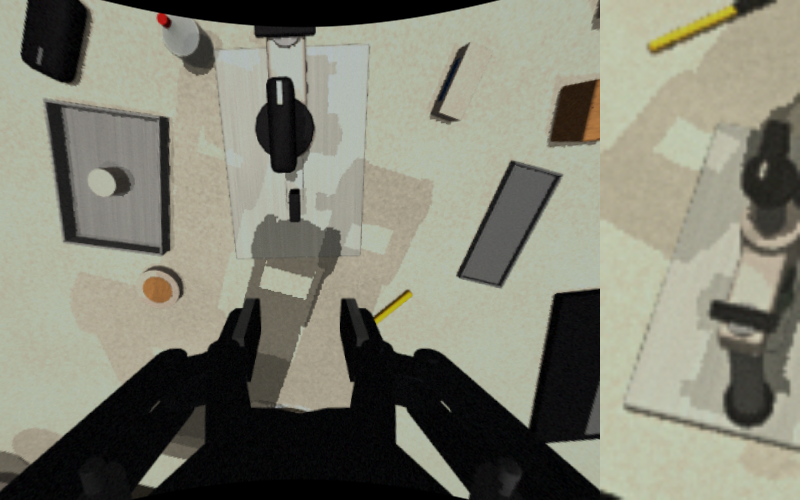

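The wrist view shows the collar bar along the bed axis, centre ≈ (280,120), close to the prediction, with the jar in the tray. I'll estimate the head height from the fixed views.

```bash
python3 - <<'E'
from h import *; import pickle
e=pickle.load(open('sc7.pkl','rb')); g=pickle.load(open('sd7.pkl','rb'));d=pickle.load(open('W7.pkl','rb'))
A=np.array([625.5,37.5]);a=.128;x=np.array([np.cos(a),np.sin(a)]);y=np.array([-x[1],x[0]])
def dark(im): return im.max(axis=2)<45
for n,c,m in(('scene',e,1),('side',g,1)):
    K=dark(c['img'])
    best=[]
    for h in range(5,46,2):
        # bar hull silhouette
        P=np.array([proj(c,[*(A+sx*x+sy*y),z]) for sx in(-27,27) for sy in(-8,8) for z in(203+h,237+h)],np.float32)
        # vertical shift of image allowed: compare top boundary
        best.append((h,P[:,0].min().round(1),P[:,0].max().round(1),P[:,1].min().round(1),P[:,1].max().round(1)))
    u0,u1=int(best[5][1])-6,int(best[5][2])+6; sub=K[100:215,u0:u1]; lab=cv2.connectedComponentsWithStats(sub.astype(np.uint8))[2]
    print(n,[(l[0]+u0,l[1]+100,l[0]+u0+l[2],l[1]+100+l[3],l[4]) for l in lab[1:] if l[4]>20])
    for b in best[::3]: print(b)
    # sleeve top at z=170 front and post calibration check
    print('sleeve centre',np.round(proj(c,[*A,170]),1),'probe bottom h=25',np.round(proj(c,[*A,37]),1))
E
```

```text
scene [(np.int32(248), np.int32(100), np.int32(272), np.int32(154), np.int32(795)), (np.int32(253), np.int32(186), np.int32(272), np.int32(215), np.int32(265))]
(5, np.float32(254.6), np.float32(266.8), np.float32(190.0), np.float32(217.3))
(11, np.float32(254.5), np.float32(266.8), np.float32(188.6), np.float32(216.1))
(17, np.float32(254.5), np.float32(266.8), np.float32(187.1), np.float32(214.7))
(23, np.float32(254.4), np.float32(266.8), np.float32(185.7), np.float32(213.4))
(29, np.float32(254.4), np.float32(266.8), np.float32(184.2), np.float32(212.1))
(35, np.float32(254.3), np.float32(266.8), np.float32(182.8), np.float32(210.7))
(41, np.float32(254.2), np.float32(266.8), np.float32(181.3), np.float32(209.4))
sleeve centre [261.1 215.5] probe bottom h=25 [261.6 240.6]
side [(np.int32(262), np.int32(100), np.int32(296), np.int32(147), np.int32(1122)), (np.int32(272), np.int32(173), np.int32(284), np.int32(185), np.int32(99)), (np.int32(292), np.int32(179), np.int32(296), np.int32(190), np.int32(28))]
(5, np.float32(268.4), np.float32(290.3), np.float32(128.7), np.float32(151.5))
(11, np.float32(268.5), np.float32(290.4), np.float32(126.8), np.float32(149.7))
(17, np.float32(268.5), np.float32(290.6), np.float32(124.9), np.float32(147.9))
(23, np.float32(268.6), np.float32(290.7), np.float32(123.0), np.float32(146.0))
(29, np.float32(268.6), np.float32(290.9), np.float32(121.0), np.float32(144.2))
(35, np.float32(268.7), np.float32(291.0), np.float32(119.1), np.float32(142.3))
(41, np.float32(268.8), np.float32(291.2), np.float32(117.1), np.float32(140.4))
sleeve centre [278.4 156.5] probe bottom h=25 [276.5 192. ]
```

```bash
python3 - <<'E'
from h import *; import pickle
e=pickle.load(open('sc7.pkl','rb'))['img'].max(axis=2); g=pickle.load(open('sd7.pkl','rb'))['img'].max(axis=2)
print('scene'); print(e[180:212,252:274])
print('side'); print(g[122:146,268:296])
E
```

```text
scene
[[181 178 178 175 171 174 171 178 180 177 178 182 185 183 169 168  94  88
  116 119 112 123]
 [178 182 180 177 174 173 179 177 178 181 180 173 176 172 104  88  94 117
  117 118 109 137]
 [180 182 175 179 179 178 180 178 180 174 159  99  94  95  84  91 113 117
  120 114 121 188]
 [182 179 181 174 184 184 183 180 181 103  93  91  87  87  87 118 118 126
  115 111 113 124]
 [183 178 179 181 179 179 180 184 173 101  93  92  89  90  97 116 121 117
  116 113 112 113]
 [183 184 180 177 173 177 185 176 107  87  92  88  89  92 116 122 123 116
  118 119 116 115]
 [182 180 181 178 178 173 167 108  66  45  43  55  73  83  88 118 119 118
  116 118 121 110]
 [180 181 175 179 182 187 104  83  48  38  35  40  42  37  56  93 120 121
  120 120 118 117]
 [166 161 159 149 148 172 104  67  40  43  43  43  36  31  48  90 116 121
  113 118 115 110]
 [162 161 161  94  82  98  88  46  39  41  42  42  45  39  45  98 118 122
  117 114 113 116]
 [160 167 159  92  81  87  82  46  42  39  38  40  41  36  48 117 123 117
  116 112 115 118]
 [165 163 100  84  84  88  71  44  38  40  45  47  38  32  47 116 113 1
[... 3996 characters left out ...]
160 159 113  18   0  14   9  15  13  16  14  12  17  14  20  21  15  22
   24  15 107 150 160 162 164 160 158 129]
 [162 162 130  66  15  10   5  11  13   1  13  15  13  13  23  17  17  16
   15  15 134 161 159 161 161 160 133  67]
 [158 162 162 129  67  16  16   4   3  17  12  17  16  22  21  27  18  21
    9  44 133 158 159 158 159 159 158 123]
 [161 162 162 158 112  15  13   2  11   9   8  21  20  22  21  23  12  15
   20 104 147 158 159 158 158 158 159 160]
 [158 159 158 161 130  67  25  12  16  17   7  18  10  10   8   0   3  19
   78 138 159 161 159 159 160 158 159 161]
 [156 158 158 156 149 127  84  33  14   5   0   1  11   9   6  17  37  75
  130 156 160 158 158 158 159 160 157 161]]
```

{"api": "play_rows", "payload": {"plan": [[30, 7, 0, -0.008, -0.02, 0.03, 0], [30, 7, 0, 0, 0, 0, 0], [25, 6, 0, 0, 0, 0, 0], [8, 1, 0, 0, 0, 0, 0], [0, 0, 0, 0, 0, 0, 0]]}}

```text
time_s: 14.15
eef_pos: [629.1, 38.2, 313.0]
ee_rot: [0.0, 0.997, 0.076, -0.002]
force: [-0.6, -0.4, -0.5]
grip_width: 0.501
```

```bash
python3 - <<'E'
from h import *; import pickle
d=pickle.load(open('W7.pkl','rb'))
for u,v in((280,77),(283,160),(283,172)): print(ray(d,u,v,257).round(1),ray(d,u,v,223).round(1))
print(tcp())
E
```

```text
[652.3  39.8 257. ] [657.8  42.6 223. ]
[605.4  34.3 257. ] [603.1  36.2 223. ]
[597.9  33.7 257. ] [594.3  35.5 223. ]
{'t': 14.15, 'p': array([629.1,  38.2, 313. ]), 'y': array([ 0.151, -0.989, -0.   ]), 'z': array([-0.005, -0.001, -1.   ]), 'yaw': np.float64(-81.3), 'F': array([-0.6, -0.4, -0.5]), 'g': 0.501, 'q': array([-0.12,  0.53,  0.97, -0.  ,  1.64,  1.29])}
```

{"api": "play_rows", "payload": {"plan": [[-4, -1, -25, 0, 0, -0.023, 0], [0, 0, -25, 0, 0, 0, 0], [0, 0, -15, 0, 0, 0, 0], [0, 0, -5, 0, 0, 0, 0]]}}

```text
time_s: 14.48
eef_pos: [624.0, 37.2, 239.6]
ee_rot: [0.0, 0.998, 0.068, -0.002]
force: [0.8, -0.2, 0.1]
grip_width: 0.497
```

```bash
python3 -c "
from h import *
print(tcp())"
```

```text
{'t': 14.48, 'p': array([624. ,  37.2, 239.6]), 'y': array([ 0.136, -0.991,  0.   ]), 'z': array([-0.004, -0.001, -1.   ]), 'yaw': np.float64(-82.17), 'F': array([ 0.8, -0.2,  0.1]), 'g': 0.497, 'q': array([-0.13,  0.54,  1.15, -0.  ,  1.46,  1.31])}
```

{"api": "play_rows", "payload": {"plan": [[1, 0, -5, 0, 0, 0, 0], [0, 0, -3, 0, 0, 0, -0.3], [0, 0, -0.5, 0, 0, 0, -0.95], [0, 0, -0.5, 0, 0, 0, -0.95], [0, 0, 0, 0, 0, 0, -0.95]], "grip_force": 40}}

```text
time_s: 14.9
eef_pos: [624.4, 37.0, 231.5]
ee_rot: [0.0, 0.998, 0.07, -0.002]
force: [0.8, -0.0, -4.1]
grip_width: 0.179
```

{"api": "play_rows", "payload": {"plan": [[0, 0, 0, 0, 0, 0, -0.95]]}}

```text
time_s: 14.98
eef_pos: [624.5, 37.0, 231.6]
ee_rot: [0.0, 0.998, 0.07, -0.002]
force: [0.4, -0.5, -4.2]
grip_width: 0.181
```

```bash
python3 -c "
from h import *
print(tcp(), sense()['wrist_torque'])"
```

```text
{'t': 14.98, 'p': array([624.5,  37. , 231.6]), 'y': array([ 0.14, -0.99,  0.  ]), 'z': array([-0.003, -0.001, -1.   ]), 'yaw': np.float64(-81.98), 'F': array([ 0.4, -0.5, -4.2]), 'g': 0.181, 'q': array([-0.13,  0.54,  1.16, -0.  ,  1.44,  1.3 ])} [ 0.01795717 -0.0549528   0.03100655]
```

{"api": "play_rows", "payload": {"plan": [[0, 0, -0.3, 0, 0, 0.1, -0.95], [0, 0, 0, 0, 0, 0.1, -0.95], [0, 0, 0, 0, 0, 0.1, -0.95]]}}

```text
time_s: 15.23
eef_pos: [624.6, 36.6, 231.7]
ee_rot: [0.001, 0.975, 0.222, -0.001]
force: [1.0, -0.4, -2.5]
grip_width: 0.177
```

```bash
python3 -c "
from h import *
print(tcp(), sense()['wrist_torque'])"
```

```text
{'t': 15.23, 'p': array([624.6,  36.6, 231.7]), 'y': array([ 0.434, -0.901,  0.001]), 'z': array([-0.002, -0.002, -1.   ]), 'yaw': np.float64(-64.29), 'F': array([ 1. , -0.4, -2.5]), 'g': 0.177, 'q': array([-0.13,  0.54,  1.16, -0.  ,  1.44,  1.  ])} [ 0.03443055 -0.07710412 -0.04017021]
```

{"api": "play_rows", "payload": {"plan": [[0, 0, 0, 0, 0, 0.11, -0.95], [0, 0, 0, 0, 0, 0.11, -0.95], [0, 0, 0, 0, 0, 0.11, -0.95], [0, 0, 0, 0, 0, 0.11, -0.95], [0, 0, 0, 0, 0, 0.11, -0.95]]}}

```text
time_s: 15.65
eef_pos: [625.2, 36.0, 231.7]
ee_rot: [0.002, 0.871, 0.491, -0.001]
force: [1.5, -0.2, -2.5]
grip_width: 0.175
```

{"api": "play_rows", "payload": {"plan": [[0, 0, 0, 0, 0, 0.11, -0.95], [0, 0, 0, 0, 0, 0.11, -0.95], [0, 0, 0, 0, 0, 0, -0.95], [0, 0, 0, 0, 0, 0, -0.95]]}}

```text
time_s: 15.98
eef_pos: [625.6, 35.9, 231.7]
ee_rot: [0.002, 0.808, 0.589, -0.001]
force: [1.0, 0.1, -2.4]
grip_width: 0.183
```

```bash
python3 -c "
from h import *
print(tcp(), sense()['wrist_torque'])"
```

```text
{'t': 15.98, 'p': array([625.6,  35.9, 231.7]), 'y': array([ 0.952, -0.307,  0.003]), 'z': array([ 0.001, -0.004, -1.   ]), 'yaw': np.float64(-17.86), 'F': array([ 1. ,  0.1, -2.4]), 'g': 0.183, 'q': array([-0.13,  0.54,  1.16, -0.  ,  1.44,  0.18])} [ 0.01767339  0.14004446 -0.00509723]
```

{"api": "play_rows", "payload": {"plan": [[0, 0, -2, 0, 0, 0, -0.95], [0, 0, -2, 0, 0, 0, -0.95]]}}

```text
time_s: 16.15
eef_pos: [625.6, 35.8, 228.9]
ee_rot: [0.002, 0.81, 0.587, -0.0]
force: [-0.7, 0.2, 3.2]
grip_width: 0.182
```

{"api": "play_rows", "payload": {"plan": [[0, 0, -2, 0, 0, 0, -0.95], [0, 0, -2, 0, 0, 0, -0.95]]}}

```text
time_s: 16.32
eef_pos: [625.6, 35.8, 225.6]
ee_rot: [0.003, 0.811, 0.585, 0.0]
force: [-1.0, 0.7, 3.8]
grip_width: 0.188
```

{"api": "play_rows", "payload": {"plan": [[0, 0, -1.5, 0, 0, 0, -0.95], [0, 0, 0, 0, 0, 0, -0.95]]}}

```text
time_s: 16.48
eef_pos: [625.6, 35.8, 223.9]
ee_rot: [0.003, 0.811, 0.585, 0.0]
force: [0.2, 0.1, 0.6]
grip_width: 0.179
```

It slides at about 3 N, so it is unlocked. I'll keep lowering until the force steps up.

{"api": "play_rows", "payload": {"plan": [[0, 0, -1.5, 0, 0, 0, -0.95], [0, 0, -1.5, 0, 0, 0, -0.95]]}}

```text
time_s: 16.65
eef_pos: [625.6, 35.8, 221.0]
ee_rot: [0.003, 0.811, 0.585, 0.0]
force: [-0.0, -0.2, 3.1]
grip_width: 0.18
```

{"api": "play_rows", "payload": {"plan": [[0, 0, -1.5, 0, 0, 0, -0.95], [0, 0, -1.5, 0, 0, 0, -0.95]]}}

```text
time_s: 16.82
eef_pos: [625.6, 35.8, 217.8]
ee_rot: [0.003, 0.811, 0.585, 0.0]
force: [0.2, 1.0, 3.4]
grip_width: 0.184
```

{"api": "play_rows", "payload": {"plan": [[0, 0, -1.2, 0, 0, 0, -0.95], [0, 0, -1.2, 0, 0, 0, -0.95]]}}

```text
time_s: 16.98
eef_pos: [625.6, 35.8, 215.0]
ee_rot: [0.003, 0.811, 0.585, 0.0]
force: [-0.2, -0.3, 4.1]
grip_width: 0.182
```

{"api": "play_rows", "payload": {"plan": [[0, 0, -1, 0, 0, 0, -0.95]]}}

```text
time_s: 17.07
eef_pos: [625.6, 35.8, 213.9]
ee_rot: [0.003, 0.811, 0.585, 0.0]
force: [-0.1, 1.2, 2.7]
grip_width: 0.174
```

{"api": "play_rows", "payload": {"plan": [[0, 0, -1, 0, 0, 0, -0.95]]}}

```text
time_s: 17.15
eef_pos: [625.6, 35.8, 212.8]
ee_rot: [0.003, 0.811, 0.585, 0.0]
force: [-1.3, 1.0, 3.5]
grip_width: 0.183
```

{"api": "play_rows", "payload": {"plan": [[0, 0, -1, 0, 0, 0, -0.95]]}}

```text
time_s: 17.23
eef_pos: [625.6, 35.8, 211.7]
ee_rot: [0.003, 0.811, 0.585, 0.0]
force: [-0.2, 0.2, 1.9]
grip_width: 0.184
```

{"api": "play_rows", "payload": {"plan": [[0, 0, -1, 0, 0, 0, -0.95]]}}

```text
time_s: 17.32
eef_pos: [625.6, 35.8, 210.6]
ee_rot: [0.003, 0.811, 0.585, 0.0]
force: [0.0, 0.9, 2.7]
grip_width: 0.183
```

{"api": "play_rows", "payload": {"plan": [[0, 0, -1, 0, 0, 0, -0.95]]}}

```text
time_s: 17.4
eef_pos: [625.7, 35.8, 210.0]
ee_rot: [0.003, 0.811, 0.585, 0.001]
force: [-3.0, -0.2, 10.7]
grip_width: 0.182
```

{"api": "play_rows", "payload": {"plan": [[0, 0, -1, 0, 0, 0, -0.95]]}}

```text
time_s: 17.48
eef_pos: [625.7, 35.8, 209.9]
ee_rot: [0.003, 0.811, 0.585, 0.001]
force: [-4.2, -0.2, 12.0]
grip_width: 0.179
```

{"api": "play_rows", "payload": {"plan": [[0, 0, -1, 0, 0, 0, -0.95]]}}

```text
time_s: 17.57
eef_pos: [625.7, 35.8, 210.0]
ee_rot: [0.004, 0.811, 0.585, 0.001]
force: [-2.7, 1.7, 10.6]
grip_width: 0.182
```

{"api": "play_rows", "payload": {"plan": [[0, 0, -1, 0, 0, 0, -0.95]]}}

```text
time_s: 17.65
eef_pos: [625.7, 35.8, 210.0]
ee_rot: [0.004, 0.811, 0.585, 0.001]
force: [-2.5, 0.4, 9.7]
grip_width: 0.182
```

{"api": "play_rows", "payload": {"plan": [[0, 0, -1.3, 0, 0, 0, -0.95]]}}

```text
time_s: 17.73
eef_pos: [625.7, 35.8, 209.9]
ee_rot: [0.004, 0.811, 0.585, 0.002]
force: [-3.4, 0.4, 11.7]
grip_width: 0.18
```

```bash
python3 - <<'E'
from h import *; import pickle
print(tcp(),sense()['wrist_torque'])
e=cap('side'); pickle.dump(e,open('sd8.pkl','wb'))
f=cap('scene')
a=cv2.resize(e['img'][115:225,235:315],None,fx=5,fy=5,interpolation=2)
b=cv2.resize(f['img'][165:275,220:300],None,fx=5,fy=5,interpolation=2)
cv2.imwrite('pics/m8.png',np.hstack([a,b]))
E
```

```text
{'t': 17.73, 'p': array([625.7,  35.8, 209.9]), 'y': array([ 0.949, -0.316,  0.009]), 'z': array([ 0.008, -0.005, -1.   ]), 'yaw': np.float64(-18.43), 'F': array([-3.4,  0.4, 11.7]), 'g': 0.18, 'q': array([-0.13,  0.55,  1.2 , -0.  ,  1.38,  0.19])} [ 0.1698509   1.41500006 -0.01545377]
```

View pics/m8.png

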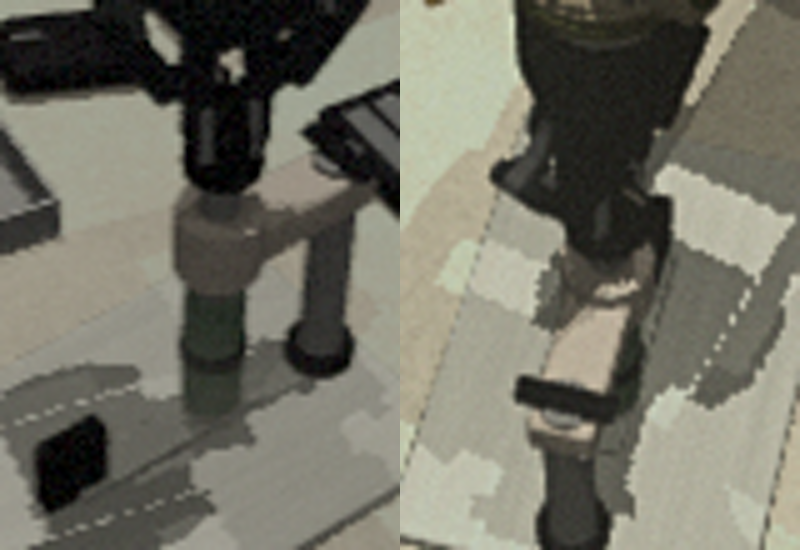

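{"api": "play_rows", "payload": {"plan": [[0, 0, 0.8, 0, 0, 0, -0.95]]}}

```text
time_s: 17.92
eef_pos: [625.5, 35.8, 210.7]
ee_rot: [0.004, 0.811, 0.585, 0.002]
force: [1.5, -0.2, -2.9]
grip_width: 0.182
```

{"api": "play_rows", "payload": {"plan": [[0, 0, 0.8, 0, 0, 0, -0.95]]}}

```text
time_s: 18.0
eef_pos: [625.5, 35.8, 211.0]
ee_rot: [0.004, 0.811, 0.585, 0.001]
force: [3.5, 0.3, -3.0]
grip_width: 0.179
```

{"api": "play_rows", "payload": {"plan": [[0, 0, 0.8, 0, 0, 0, -0.95]]}}

```text
time_s: 18.08
eef_pos: [625.5, 35.8, 211.0]
ee_rot: [0.004, 0.811, 0.585, 0.001]
force: [3.1, 0.6, -3.8]
grip_width: 0.183
```

```bash
python3 - <<'E'
from h import *; import pickle
print(tcp(),sense()['wrist_torque'])
e=pickle.load(open('sd8.pkl','rb'))
A=np.array([625.3,37.2]);a=.128;x=np.array([np.cos(a),np.sin(a)]);y=np.array([-x[1],x[0]])
for h in(-3,0,3,6,9):
  # lowest image point of circle r=17 and r=10 at nose level
  for r in(10,17):
    P=np.array([proj(e,[*(A+r*np.cos(t)*x+r*np.sin(t)*y),12+h]) for t in np.linspace(0,6.28,60)]); print(h,r,'bottom v',P[:,1].max().round(1),'u',P[:,0].min().round(1),P[:,0].max().round(1))
for sx in(-75,-40,-20,0,10,28): print(sx,[np.round(proj(e,[*(A+sx*x-12*y),z]),1) for z in(12,18)])
g=e['img'].max(axis=2); print(g[184:208,266:292])
E
```

```text
{'t': 18.08, 'p': array([625.5,  35.8, 211. ]), 'y': array([ 0.949, -0.316,  0.008]), 'z': array([ 0.007, -0.005, -1.   ]), 'yaw': np.float64(-18.44), 'F': array([ 3.1,  0.6, -3.8]), 'g': 0.183, 'q': array([-0.13,  0.55,  1.2 , -0.  ,  1.39,  0.19])} [0.02003188 0.1834914  0.04493716]
-3 10 bottom v 201.5 u 272.5 279.7
-3 17 bottom v 203.5 u 270.0 282.2
0 10 bottom v 200.8 u 272.5 279.7
0 17 bottom v 202.7 u 270.0 282.3
3 10 bottom v 200.1 u 272.6 279.8
3 17 bottom v 202.0 u 270.1 282.3
6 10 bottom v 199.4 u 272.6 279.8
6 17 bottom v 201.3 u 270.1 282.4
9 10 bottom v 198.7 u 272.6 279.9
9 17 bottom v 200.6 u 270.1 282.4
-75 [array([257.3, 213.3]), array([257.3, 211.8])]
-40 [array([267.5, 207.3]), array([267.5, 205.9])]
-20 [array([273.2, 204. ]), array([273.3, 202.6])]
0 [array([278.9, 200.7]), array([279. , 199.3])]
10 [array([281.7, 199.1]), array([281.8, 197.6])]
28 [array([286.7, 196.2]), array([286.8, 194.7])]
[[147 147 147 149 110  47  45  53  54  53  51  53  48  52  51  51  42  22
   77  90  93  91  84  86  88  64]
 [148 149 149 149 118  61  35  45  54  54  53  50  53  50  54
[... 1746 characters left out ...]
85  86  85
   84 124 141 141 141 144 139 141]
 [ 97  98 100  98 104 101 104  87  72  75  77  83  82  83  82  85  84  88
   84  87 123 142 140 140 138 138]
 [100  98 100  98 100  86  74  73  78  79  81  81  82  82  82  89  93  90
   90  88 126 140 141 142 139 139]
 [100 100 104  90  73  71  74  83  84  85  89  90  86  90  91 125 140 141
  117 127 141 139 141 141 137 139]
 [ 99 101  81  63  63  87 102  96  83  86 125 142 143 143 143 143 140 141
  140 137 142 141 142 137 137 136]
 [ 86  69  72  77  95 103 101 104  96 126 141 144 141 142 140 141 141 140
  141 143 139 139 137 137 138 139]
 [ 69  84 100 101 100 100 100 128 141 141 142 143 141 139 141 140 141 140
  140 140 138 138 140 140 142 143]]
```

{"api": "play_rows", "payload": {"plan": [[0, 0, -0.8, 0.005, 0.007, 0, -0.95]]}}

```text
time_s: 18.17
eef_pos: [625.6, 35.9, 210.3]
ee_rot: [0.0, 0.811, 0.585, -0.0]
force: [-1.6, 1.8, 6.1]
grip_width: 0.173
```

{"api": "play_rows", "payload": {"plan": [[0, 0, -0.8, 0, 0, 0, -0.95]]}}

```text
time_s: 18.25
eef_pos: [625.7, 35.9, 210.2]
ee_rot: [-0.0, 0.811, 0.585, 0.0]
force: [-5.1, 0.7, 9.6]
grip_width: 0.18
```

{"api": "play_rows", "payload": {"plan": [[0, 0, -0.8, 0, 0, 0, -0.95]]}}

```text
time_s: 18.33
eef_pos: [625.7, 35.9, 210.2]
ee_rot: [0.0, 0.811, 0.585, 0.0]
force: [-3.5, 0.7, 6.7]
grip_width: 0.181
```

```bash
python3 -c "
from h import *
s=sense();print(tcp(), s['wrist_torque'],s['tau'],s['dq'])"
```

```text
{'t': 18.33, 'p': array([625.7,  35.9, 210.2]), 'y': array([ 0.949, -0.316,  0.   ]), 'z': array([ 0., -0., -1.]), 'yaw': np.float64(-18.42), 'F': array([-3.5,  0.7,  6.7]), 'g': 0.181, 'q': array([-0.13,  0.56,  1.19,  0.  ,  1.39,  0.19])} [-0.15820281  0.79352086  0.01934169] [-8.12402498e-01 -4.81811070e+01 -2.53949010e+01  2.42448561e-01
 -1.08565003e+00  1.51331001e-02] [-0.00025284  0.00066619 -0.00030784  0.00232942 -0.00116431 -0.00244925]
```

{"api": "play_rows", "payload": {"plan": [[0.3, 0, -1.6, 0, 0, 0, -0.95]]}}

```text
time_s: 18.42
eef_pos: [625.8, 35.9, 209.9]
ee_rot: [0.0, 0.811, 0.585, 0.0]
force: [-7.9, 0.5, 12.9]
grip_width: 0.182
```

{"api": "play_rows", "payload": {"plan": [[0.3, 0, -1.6, 0, 0, 0, -0.95]]}}

```text
time_s: 18.5
eef_pos: [625.8, 35.8, 209.9]
ee_rot: [0.0, 0.811, 0.585, 0.0]
force: [-8.5, 1.0, 13.5]
grip_width: 0.179
```

{"api": "play_rows", "payload": {"plan": [[-0.3, 0, 0.4, 0, 0, 0, -0.95]]}}

```text
time_s: 18.58
eef_pos: [625.5, 35.9, 210.8]
ee_rot: [0.001, 0.811, 0.585, 0.0]
force: [2.3, 1.3, -1.9]
grip_width: 0.182
```

```bash
python3 - <<'E'
from h import *; import pickle
for f,r in(('sd7.pkl',(188,204)),('sd8.pkl',(193,206))):
    g=pickle.load(open(f,'rb'))['img']
    print(f); 
    for v in range(*r): print(v,g[v,268:290,1], '|',(g[v,270:286,2].astype(int)-g[v,270:286,1]))
E
```

```text
sd7.pkl
188 [144 148 147 107  47  56  56  53  57  56  52  55  53  54  53  70  86  92
  91  89  91  86] | [-1 -1 -1 -6 -4 -3 -5 -3 -4 -7 -4 -6 -6  0  1 -1]
189 [145 148 147 116  65  55  57  55  53  56  52  54  54  52  58  76  91  89
  87  85  94  94] | [ 0  1 -1 -9 -5 -4 -3 -4 -4 -4 -6 -5 -2 -1  0  1]
190 [146 146 145 133  90  58  57  57  56  57  57  56  51  53  71  87  93  88
  91  91  95 103] | [ 3  0 -1 -3 -7 -4 -4 -5 -8 -5 -5 -3 -1 -2  1  2]
191 [144 145 141 146 135  99  61  55  59  55  55  57  59  70  82  91  92  90
  90  91  95 101] | [ 1  1  1 -2 -3 -4 -6 -4 -4 -4 -6 -1  2  1  1  1]
192 [144 144 146 144 144 144 105  61  60  56  58  69  84  95  92  91  91  88
  88  96  98 100] | [ 3  2  1  1  2 -2 -4 -3  0 -2  0  0  1  0  0  4]
193 [144 144 143 144 116  91  91  85  79  78  78  85  91  94  91  94  90  99
  96  99 101  99] | [ 0  2  1 -1  4  1  2  1  3  0  1  0  2  0  2  2]
194 [118  92  94  91  83  88  90  80  71  72  74  70  82  89  88  90  95 101
  92  91  85  83] | [ 1  0 -1  2  0  1  2  1  1 -1  4  2  0  1  0  1]
195 [88 91 91 88 89 77 74 73 69 69 73 73 72 73 76 82 78 80 75 7
[... 2439 characters left out ...]
01  99  89  82  73  63  77  77  81  83  85  85  84  81 123
 140 140 139 142] | [ 1  2  3 -1  2  2  2 -1  2  2  2  0  1  1  3  1]
202 [ 99  98 103 101 103  87  72  72  76  81  82  79  82  85  84  87  84  85
 121 141 139 140] | [ 1  0  1 -1  0  3  1  2 -1  4  0  0 -2  1  0  2]
203 [100  95  99  86  74  72  77  77  79  81  82  82  82  89  92  89  86  86
 125 138 140 140] | [ 1 -1  0  1  1  2  2 -1  0  0  0  0  1  1  4  2]
204 [104  89  69  67  71  81  81  81  88  90  85  89  91 123 139 138 117 124
 138 138 139 140] | [ 4  4  3  2  3  4  1 -2  1  1  0  2  1  3  0  3]
205 [ 80  62  63  86  99  93  82  85 121 140 142 141 141 140 138 139 139 137
 142 141 139 136] | [0 1 3 3 1 1 4 2 1 2 2 3 2 2 1 0]
```

{"api": "play_rows", "payload": {"plan": [[0, 0, 1.2, 0, 0, 0, -0.95]]}}

```text
time_s: 18.67
eef_pos: [625.5, 35.9, 211.7]
ee_rot: [0.0, 0.811, 0.585, 0.0]
force: [1.1, 0.5, -3.8]
grip_width: 0.179
```

{"api": "play_rows", "payload": {"plan": [[0, 0, 1.2, 0, 0, 0, -0.95]]}}

```text
time_s: 18.75
eef_pos: [625.5, 35.9, 212.5]
ee_rot: [0.0, 0.811, 0.585, -0.0]
force: [0.2, 1.0, -2.6]
grip_width: 0.178
```

{"api": "play_rows", "payload": {"plan": [[0, 0, 1.5, 0, 0, 0, -0.95]]}}

```text
time_s: 18.83
eef_pos: [625.5, 35.9, 213.4]
ee_rot: [-0.0, 0.811, 0.585, -0.0]
force: [1.2, 0.4, -3.1]
grip_width: 0.181
```

```bash
python3 -c "
from h import *
s=sense();print(tcp(), s['wrist_torque'])"
```

```text
{'t': 18.83, 'p': array([625.5,  35.9, 213.4]), 'y': array([ 0.949, -0.316, -0.   ]), 'z': array([-0., -0., -1.]), 'yaw': np.float64(-18.4), 'F': array([ 1.2,  0.4, -3.1]), 'g': 0.181, 'q': array([-0.13,  0.55,  1.19, -0.  ,  1.4 ,  0.19])} [-0.16906689 -0.14357299 -0.03432495]
```

{"api": "play_rows", "payload": {"plan": [[0, 0, -0.9, 0, 0, 0, -0.95]]}}

```text
time_s: 18.92
eef_pos: [625.6, 35.9, 212.9]
ee_rot: [0.0, 0.811, 0.585, -0.0]
force: [-2.2, 0.8, 3.4]
grip_width: 0.181
```

{"api": "play_rows", "payload": {"plan": [[0, 0, -0.9, 0, 0, 0, -0.95]]}}

```text
time_s: 19.0
eef_pos: [625.6, 35.8, 212.3]
ee_rot: [0.0, 0.811, 0.585, -0.0]
force: [-1.3, 1.6, 3.8]
grip_width: 0.18
```

{"api": "play_rows", "payload": {"plan": [[0, 0, -0.9, 0, 0, 0, -0.95]]}}

```text
time_s: 19.08
eef_pos: [625.6, 35.8, 211.8]
ee_rot: [0.0, 0.811, 0.585, -0.0]
force: [-1.4, 0.8, 3.1]
grip_width: 0.182
```

{"api": "play_rows", "payload": {"plan": [[0, 0, -0.9, 0, 0, 0, -0.95]]}}

```text
time_s: 19.17
eef_pos: [625.6, 35.9, 211.2]
ee_rot: [0.0, 0.811, 0.585, 0.0]
force: [-1.6, 1.3, 2.9]
grip_width: 0.183
```

```bash
python3 -c "
from h import *
s=sense();print(tcp(), s['wrist_torque'])"
```

```text
{'t': 19.17, 'p': array([625.6,  35.9, 211.2]), 'y': array([ 0.949, -0.316,  0.001]), 'z': array([ 0.   , -0.001, -1.   ]), 'yaw': np.float64(-18.39), 'F': array([-1.6,  1.3,  2.9]), 'g': 0.183, 'q': array([-0.13,  0.55,  1.19, -0.  ,  1.39,  0.19])} [-0.07466029  0.4496686  -0.01233465]
```

{"api": "play_rows", "payload": {"plan": [[0, 0, -1.2, 0, 0, 0, -0.95], [0, 0, -1.2, 0, 0, 0, -0.95]]}}

```text
time_s: 19.33
eef_pos: [625.7, 35.8, 210.0]
ee_rot: [0.001, 0.811, 0.585, 0.0]
force: [-5.0, 1.6, 12.0]
grip_width: 0.18
```

{"api": "play_rows", "payload": {"plan": [[-0.2, 0, -1.6, 0, 0, 0, -0.95]]}}

```text
time_s: 19.42
eef_pos: [625.7, 35.8, 209.8]
ee_rot: [0.001, 0.811, 0.585, 0.001]
force: [-4.2, 0.7, 14.1]
grip_width: 0.184
```

{"api": "play_rows", "payload": {"plan": [[-0.2, 0, -1.8, 0, 0, 0, -0.95]]}}

```text
time_s: 19.5
eef_pos: [625.7, 35.9, 209.8]
ee_rot: [0.002, 0.811, 0.585, 0.002]
force: [-4.7, 1.9, 14.3]
grip_width: 0.18
```

A hard stop at TCP z ≈ 210 with no spring feel doesn't match the blade being nipped. I'll measure the head height directly by touching the top of the bar, which is 237 mm + h, with shut fingers.

{"api": "play_rows", "payload": {"plan": [[0, 0, 0.3, 0, 0, 0, -0.6], [0, 0, 0.3, 0, 0, 0, -0.3], [0, 0, 15, 0, 0, 0, -0.2], [0, 0, 25, 0, 0, 0, -0.2], [0, 0, 15, 0, 0, 0, -0.5]]}}

```text
time_s: 19.92
eef_pos: [624.8, 35.8, 262.6]
ee_rot: [-0.0, 0.811, 0.585, -0.0]
force: [-0.1, -0.2, -0.5]
grip_width: 0.271
```

{"api": "play_rows", "payload": {"plan": [[0, 0, 0, 0, 0, 0, -1], [0, 0, 0, 0, 0, 0, -1], [0, 0, -5, 0, 0, 0, -1], [0, 0, -3, 0, 0, 0, -1]]}}

```text
time_s: 20.25
eef_pos: [625.7, 35.5, 254.2]
ee_rot: [0.001, 0.811, 0.585, 0.001]
force: [0.1, -0.2, -0.6]
grip_width: 0.002
```

{"api": "play_rows", "payload": {"plan": [[0, 0, -2.5, 0, 0, 0, -1], [0, 0, -2, 0, 0, 0, -1]]}}

```text
time_s: 20.42
eef_pos: [625.0, 35.5, 246.6]
ee_rot: [-0.001, 0.811, 0.585, -0.0]
force: [0.2, -0.3, -0.2]
grip_width: -0.0
```

{"api": "play_rows", "payload": {"plan": [[0, 0, -1.5, 0, 0, 0, -1]]}}

```text
time_s: 20.5
eef_pos: [624.8, 35.5, 243.9]
ee_rot: [-0.001, 0.811, 0.585, -0.001]
force: [-0.1, -0.8, -0.2]
grip_width: 0.0
```

{"api": "play_rows", "payload": {"plan": [[0, 0, -1.5, 0, 0, 0, -1]]}}

```text
time_s: 20.58
eef_pos: [624.8, 35.5, 242.1]
ee_rot: [-0.001, 0.811, 0.585, -0.001]
force: [-0.8, 0.9, 7.4]
grip_width: -0.002
```

{"api": "play_rows", "payload": {"plan": [[0, 0, -1, 0, 0, 0, -1]]}}

```text
time_s: 20.67
eef_pos: [624.8, 35.5, 241.6]
ee_rot: [-0.001, 0.811, 0.585, -0.001]
force: [-2.8, 0.6, 7.3]
grip_width: 0.003
```

{"api": "play_rows", "payload": {"plan": [[0, 0, -1, 0, 0, 0, -1]]}}

```text
time_s: 20.75
eef_pos: [624.9, 35.5, 241.5]
ee_rot: [-0.0, 0.811, 0.585, -0.0]
force: [-2.8, 0.3, 6.8]
grip_width: 0.002
```

{"api": "play_rows", "payload": {"plan": [[0, 0, -1.3, 0, 0, 0, -1]]}}

```text
time_s: 20.83
eef_pos: [624.9, 35.5, 241.3]
ee_rot: [0.0, 0.811, 0.585, 0.0]
force: [-3.2, 0.2, 8.0]
grip_width: -0.001
```

{"api": "play_rows", "payload": {"plan": [[0, 0, -1.3, 0, 0, 0, -1]]}}

```text
time_s: 20.92
eef_pos: [624.9, 35.5, 241.2]
ee_rot: [0.001, 0.811, 0.585, 0.001]
force: [-3.3, 0.1, 7.3]
grip_width: -0.001
```

{"api": "play_rows", "payload": {"plan": [[0, 0, -1.3, 0, 0, 0, -1]]}}

```text
time_s: 21.0
eef_pos: [624.9, 35.5, 241.1]
ee_rot: [0.001, 0.811, 0.585, 0.001]
force: [-2.9, -1.1, 7.7]
grip_width: 0.002
```

Pushing from the top with shut fingers, the nose does compress: z 242.1→241.1 (h ≈ 4.1) at 7.5 N, which fits the spring. The earlier stop was the gripped bar jamming under the tilt moment. I'll press to about half-way, then see whether it springs back.

{"api": "play_rows", "payload": {"plan": [[0.2, 0, -1.8, 0, 0, 0, -1], [0.2, 0, -1.8, 0, 0, 0, -1]]}}

```text
time_s: 21.17
eef_pos: [625.0, 35.5, 240.1]
ee_rot: [0.002, 0.811, 0.585, 0.002]
force: [-4.9, 0.1, 8.5]
grip_width: -0.001
```

{"api": "play_rows", "payload": {"plan": [[0.2, 0, -1.8, 0, 0, 0, -1], [0.2, 0, -1.8, 0, 0, 0, -1]]}}

```text
time_s: 21.33
eef_pos: [625.0, 35.5, 239.3]
ee_rot: [0.003, 0.811, 0.585, 0.002]
force: [-4.7, -0.1, 9.5]
grip_width: -0.003
```

```bash
python3 -c "
from h import *
s=sense();print(tcp(), s['wrist_torque'])"
```

```text
{'t': 21.33, 'p': array([625. ,  35.5, 239.3]), 'y': array([ 0.949, -0.316,  0.007]), 'z': array([ 0.007, -0.002, -1.   ]), 'yaw': np.float64(-18.41), 'F': array([-4.7, -0.1,  9.5]), 'g': -0.003, 'q': array([-0.13,  0.53,  1.15, -0.  ,  1.45,  0.19])} [-0.02601096  0.90506841  0.00906678]
```

{"api": "play_rows", "payload": {"plan": [[0, 0, 10, 0, -0.006, 0, -1], [0, 0, 12, 0, 0, 0, -0.3], [0, 0, 0, 0, 0, 0, -0.2], [0, 0, 0, 0, 0, 0, -0.2]]}}

```text
time_s: 21.67
eef_pos: [624.9, 35.6, 263.0]
ee_rot: [0.005, 0.811, 0.585, 0.005]
force: [0.4, -0.4, -0.3]
grip_width: 0.398
```

```bash
python3 -c "
from h import *
s=sense();print(tcp(), s['wrist_torque'])"
```

```text
{'t': 21.67, 'p': array([624.9,  35.6, 263. ]), 'y': array([ 0.949, -0.316,  0.014]), 'z': array([ 0.014, -0.002, -1.   ]), 'yaw': np.float64(-18.41), 'F': array([ 0.4, -0.4, -0.3]), 'g': 0.398, 'q': array([-0.13,  0.52,  1.12, -0.  ,  1.49,  0.19])} [ 0.02549605  0.03221364 -0.00641189]
```

{"api": "play_rows", "payload": {"plan": [[0, 0, -18, 0.002, 0.014, 0, -0.2], [0, 0, -15, 0, 0, 0, -0.2], [0, 0, -5, 0, 0, 0, -0.2], [0, 0, -1, 0, 0, 0, -0.2]]}}

```text
time_s: 22.0
eef_pos: [624.5, 35.7, 219.9]
ee_rot: [-0.001, 0.811, 0.585, -0.001]
force: [-0.3, 1.2, -0.4]
grip_width: 0.396
```

```bash
python3 -c "
from h import *
s=sense();print(tcp(), s['wrist_torque'])"
```

```text
{'t': 22.0, 'p': array([624.5,  35.7, 219.9]), 'y': array([ 0.949, -0.316, -0.002]), 'z': array([-0.002,  0.   , -1.   ]), 'yaw': np.float64(-18.41), 'F': array([-0.3,  1.2, -0.4]), 'g': 0.396, 'q': array([-0.13,  0.55,  1.18,  0.  ,  1.42,  0.19])} [-0.03968827 -0.02485649  0.01199284]
```

{"api": "play_rows", "payload": {"plan": [[0, 0, 0, 0, 0, 0, -0.6], [0, 0, 0, 0, 0, 0, -0.95], [0, 0, 0, 0, 0, 0, -0.95], [0, 0, 0, 0, 0, 0, -0.95]], "grip_force": 60}}

```text
time_s: 22.33
eef_pos: [625.3, 35.3, 218.9]
ee_rot: [-0.001, 0.811, 0.585, -0.0]
force: [-0.7, -1.0, -1.9]
grip_width: 0.174
```

{"api": "play_rows", "payload": {"plan": [[0, 0, -1, 0, 0, 0, -0.95]]}}

```text
time_s: 22.42
eef_pos: [625.3, 35.3, 218.6]
ee_rot: [-0.0, 0.811, 0.585, -0.0]
force: [-1.6, 0.5, 6.8]
grip_width: 0.173
```

{"api": "play_rows", "payload": {"plan": [[0, 0, -1, 0, 0, 0, -0.95]]}}

```text
time_s: 22.5
eef_pos: [625.4, 35.3, 218.5]
ee_rot: [-0.0, 0.811, 0.585, 0.0]
force: [-1.5, 0.3, 5.4]
grip_width: 0.171
```

{"api": "play_rows", "payload": {"plan": [[0, 0, -1.3, 0, 0, 0, -0.95]]}}

```text
time_s: 22.58
eef_pos: [625.4, 35.3, 218.3]
ee_rot: [0.0, 0.811, 0.585, 0.0]
force: [-1.7, 0.6, 6.6]
grip_width: 0.171
```

{"api": "play_rows", "payload": {"plan": [[0, 0, -1.7, 0, 0, 0, -0.95], [0, 0, -1.7, 0, 0, 0, -0.95]]}}

```text
time_s: 22.75
eef_pos: [625.4, 35.3, 217.6]
ee_rot: [0.001, 0.811, 0.585, 0.001]
force: [-1.8, 1.2, 6.4]
grip_width: 0.177
```

{"api": "play_rows", "payload": {"plan": [[0, 0, -1.8, 0, 0, 0, -0.95], [0, 0, -1.8, 0, 0, 0, -0.95]]}}

```text
time_s: 22.92
eef_pos: [625.4, 35.3, 216.8]
ee_rot: [0.002, 0.811, 0.585, 0.002]
force: [-1.8, -0.1, 8.2]
grip_width: 0.176
```

{"api": "play_rows", "payload": {"plan": [[0, 0, -1.6, 0, 0, 0, -0.95], [0, 0, -0.9, 0, 0, -0.1, -0.95], [0, 0, -0.9, 0, 0, -0.1, -0.95], [0, 0, -0.9, 0, 0, -0.1, -0.95]]}}

```text
time_s: 23.25
eef_pos: [624.8, 35.6, 216.6]
ee_rot: [0.003, 0.891, 0.453, 0.002]
force: [-1.0, -0.3, 5.7]
grip_width: 0.176
```

```bash
python3 -c "
from h import *
s=sense();print(tcp(), s['wrist_torque'])"
```

```text
{'t': 23.25, 'p': array([624.8,  35.6, 216.6]), 'y': array([ 0.808, -0.589,  0.007]), 'z': array([ 0.007, -0.003, -1.   ]), 'yaw': np.float64(-36.1), 'F': array([-1. , -0.3,  5.7]), 'g': 0.176, 'q': array([-0.13,  0.55,  1.19, -0.  ,  1.4 ,  0.5 ])} [0.3600542  0.88731114 0.02780429]
```

{"api": "play_rows", "payload": {"plan": [[0, 0, -0.9, 0, 0, -0.11, -0.95], [0, 0, -0.9, 0, 0, -0.11, -0.95], [0, 0, -0.9, 0, 0, -0.11, -0.95], [0, 0, -0.8, 0, 0, -0.11, -0.95]]}}

```text
time_s: 23.58
eef_pos: [624.2, 36.4, 216.6]
ee_rot: [0.003, 0.971, 0.237, 0.002]
force: [-0.8, 0.4, 3.5]
grip_width: 0.171
```

{"api": "play_rows", "payload": {"plan": [[0, 0, -0.5, 0, 0, -0.11, -0.95], [0, 0, -0.5, 0, 0, -0.11, -0.95], [0, 0, -0.4, 0, 0, -0.1, -0.95]]}}

```text
time_s: 23.83
eef_pos: [623.9, 37.0, 216.8]
ee_rot: [0.002, 0.997, 0.071, 0.003]
force: [-0.1, -1.1, 3.3]
grip_width: 0.176
```

```bash
python3 -c "
from h import *
s=sense();print(tcp(), s['wrist_torque'])"
```

```text
{'t': 23.83, 'p': array([623.9,  37. , 216.8]), 'y': array([ 0.142, -0.99 ,  0.005]), 'z': array([ 0.005, -0.004, -1.   ]), 'yaw': np.float64(-81.84), 'F': array([-0.1, -1.1,  3.3]), 'g': 0.176, 'q': array([-0.13,  0.54,  1.19, -0.  ,  1.4 ,  1.3 ])} [0.52882625 0.3418016  0.04630612]
```

{"api": "play_rows", "payload": {"plan": [[0, 0, -0.2, 0, 0, -0.03, -0.95], [0, 0, 0, 0, 0, 0, -0.6], [0, 0, 0, 0, 0, 0, -0.2], [0, 0, 15, 0, 0, 0, -0.2], [0, 0, 25, 0, 0, 0, -0.2]]}}

```text
time_s: 24.25
eef_pos: [622.4, 37.2, 253.6]
ee_rot: [0.002, 0.998, 0.055, -0.001]
force: [-0.3, 0.0, 0.3]
grip_width: 0.398
```

{"api": "play_rows", "payload": {"plan": [[0, 0, 0, 0, 0, 0, -1], [0, 0, 0, 0, 0, 0, -1], [0, 0, -6, 0, 0, 0, -1], [0, 0, -3, 0, 0, 0, -1]]}}

```text
time_s: 24.58
eef_pos: [623.9, 37.2, 248.8]
ee_rot: [0.002, 0.998, 0.057, 0.003]
force: [0.0, 0.1, -0.3]
grip_width: -0.0
```

{"api": "play_rows", "payload": {"plan": [[0, 0, -2, 0, 0, 0, -1], [0, 0, -1.5, 0, 0, 0, -1]]}}

```text
time_s: 24.75
eef_pos: [623.3, 37.3, 242.9]
ee_rot: [0.002, 0.998, 0.057, 0.002]
force: [0.4, 0.3, -0.2]
grip_width: 0.002
```

{"api": "play_rows", "payload": {"plan": [[0, 0, -1, 0, 0, 0, -1]]}}

```text
time_s: 24.83
eef_pos: [623.3, 37.2, 241.5]
ee_rot: [0.002, 0.998, 0.057, 0.002]
force: [-0.8, 0.4, 7.3]
grip_width: 0.004
```

{"api": "play_rows", "payload": {"plan": [[0, 0, -0.8, 0, 0, 0, -1]]}}

```text
time_s: 24.92
eef_pos: [623.3, 37.2, 241.1]
ee_rot: [0.002, 0.998, 0.057, 0.002]
force: [-2.4, -0.1, 9.1]
grip_width: 0.0
```

{"api": "play_rows", "payload": {"plan": [[0, 0, -0.6, 0, 0, 0, -1]]}}

```text
time_s: 25.0
eef_pos: [623.3, 37.2, 241.1]
ee_rot: [0.002, 0.998, 0.057, 0.002]
force: [-2.4, 0.1, 6.3]
grip_width: 0.002
```

{"api": "play_rows", "payload": {"plan": [[0, 0, 20, 0, 0, 0, -1], [0, 0, 30, 0, 0, 0, -0.3], [0, 0, 15, 0, 0, 0.12, -0.3], [-20, 0, 0, 0, 0, 0.122, -0.3], [-20, 0, 0, 0, 0, 0.122, -0.3]]}}

```text
time_s: 25.42
eef_pos: [583.4, 37.0, 305.2]
ee_rot: [0.003, 0.97, 0.241, 0.0]
force: [0.4, -0.8, -0.1]
grip_width: 0.348
```

{"api": "play_rows", "payload": {"plan": [[-20, 0, 0, 0, 0, 0.122, -0.3], [-20, 0, 0, 0, 0, 0.122, -0.3], [-20, 0, 0, 0, 0, 0.122, -0.3], [0, 0, 0, 0, 0, 0.122, -0.3], [0, 0, 0, 0, 0, 0.122, -0.3]]}}

```text
time_s: 25.83
eef_pos: [517.6, 37.3, 304.8]
ee_rot: [0.002, 0.849, 0.528, 0.001]
force: [0.7, -0.1, 0.2]
grip_width: 0.35
```

{"api": "play_rows", "payload": {"plan": [[0, 0, 0, 0, 0, 0.122, -0.3], [0, 0, 0, 0, 0, 0.122, -0.3], [0, 0, 0, 0, 0, 0.122, -0.3], [0, 0, 0, 0, 0, 0.122, -0.3], [0, 0, 0, 0, 0, 0.122, -0.3]]}}

```text
time_s: 26.25
eef_pos: [516.5, 37.5, 304.1]
ee_rot: [0.002, 0.646, 0.764, 0.001]
force: [-0.5, -0.9, -0.0]
grip_width: 0.352
```

{"api": "play_rows", "payload": {"plan": [[0, 0, 0, 0, 0, 0.122, -0.3], [0, 0, 0, 0, 0, 0.122, -0.3], [0, 0, 0, 0, 0, 0.122, -0.3], [0, 0, 0, 0, 0, 0.122, -0.3], [0, 0, 0, 0, 0, 0.122, -0.3]]}}

```text
time_s: 26.67
eef_pos: [516.1, 37.5, 302.6]
ee_rot: [0.0, 0.38, 0.925, 0.001]
force: [-0.2, -0.3, 0.3]
grip_width: 0.35
```

{"api": "play_rows", "payload": {"plan": [[0, 0, 0, 0, 0, 0.122, -0.3], [0, 0, 0, 0, 0, 0.122, -0.3], [0, 0, 0, 0, 0, 0.122, -0.3], [0, 0, 0, 0, 0, 0.122, -0.3]]}}

```text
time_s: 27.0
eef_pos: [515.8, 37.5, 301.3]
ee_rot: [-0.001, 0.139, 0.99, 0.001]
force: [0.8, -0.6, -0.8]
grip_width: 0.347
```

```bash
python3 -c "
from h import *
print(tcp())"
```

```text
{'t': 27.0, 'p': array([515.8,  37.5, 301.3]), 'y': array([0.275, 0.961, 0.002]), 'z': array([-0.002,  0.003, -1.   ]), 'yaw': np.float64(74.02), 'F': array([ 0.8, -0.6, -0.8]), 'g': 0.347, 'q': array([-0.16,  0.26,  1.39,  0.  ,  1.5 , -1.45])}
```

{"api": "play_rows", "payload": {"plan": [[3, -3, -20, 0, 0, 0.103, -0.3], [3, -3, -35, 0, 0, 0.103, -0.3], [3, -3, -35, 0, 0, 0.103, -0.3], [3, -2, -35, 0, 0, 0.1, -0.3], [0, 0, -30, 0, 0, 0, -0.3]]}}

```text
time_s: 27.42
eef_pos: [530.1, 26.1, 146.8]
ee_rot: [0.007, -0.08, 0.997, 0.001]
force: [-0.2, 0.1, 0.3]
grip_width: 0.347
```

```bash
python3 -c "
from h import *
print(tcp())"
```

```text
{'t': 27.42, 'p': array([530.1,  26.1, 146.8]), 'y': array([-0.159,  0.987,  0.001]), 'z': array([ 0.013,  0.003, -1.   ]), 'yaw': np.float64(99.12), 'F': array([-0.2,  0.1,  0.3]), 'g': 0.347, 'q': array([-0.17,  0.4 ,  1.61,  0.01,  1.12, -1.91])}
```

{"api": "play_rows", "payload": {"plan": [[0, 0, -35, -0.003, 0.012, -0.028, -0.3], [0, 0, -35, 0, 0, 0, -0.3], [0, 0, -30, 0, 0, 0, -0.3], [0, 0, -12, 0, 0, 0, -0.3]]}}

```text
time_s: 27.75
eef_pos: [527.1, 26.3, 25.8]
ee_rot: [-0.002, -0.065, 0.998, 0.0]
force: [0.7, 0.3, -0.7]
grip_width: 0.35
```

```bash
python3 -c "
from h import *
print(tcp())"
```

```text
{'t': 27.75, 'p': array([527.1,  26.3,  25.8]), 'y': array([-0.13 ,  0.991,  0.001]), 'z': array([-0.005,  0.   , -1.   ]), 'yaw': np.float64(97.49), 'F': array([ 0.7,  0.3, -0.7]), 'g': 0.35, 'q': array([-0.17,  0.58,  1.7 , -0.  ,  0.87, -1.87])}
```

{"api": "play_rows", "payload": {"plan": [[0, 0, -1, 0, 0, 0, -0.6], [0, 0, -0.5, 0, 0, 0, -0.95], [0, 0, -0.5, 0, 0, 0, -0.95], [0, 0, 0, 0, 0, 0, -0.95]], "grip_force": 80}}

```text
time_s: 28.08
eef_pos: [525.6, 26.1, 22.5]
ee_rot: [-0.005, -0.065, 0.998, 0.001]
force: [1.8, 0.1, -4.8]
grip_width: 0.154
```

{"api": "play_rows", "payload": {"plan": [[-2, -0.26, 0, 0, 0, 0, -0.95]]}}

```text
time_s: 28.17
eef_pos: [524.0, 25.8, 23.1]
ee_rot: [-0.005, -0.065, 0.998, 0.001]
force: [2.2, 0.3, -5.2]
grip_width: 0.156
```

{"api": "play_rows", "payload": {"plan": [[-2, -0.26, 0, 0, 0, 0, -0.95]]}}

```text
time_s: 28.25
eef_pos: [522.1, 25.6, 23.4]
ee_rot: [-0.004, -0.065, 0.998, 0.001]
force: [1.9, 0.6, -6.6]
grip_width: 0.157
```

{"api": "play_rows", "payload": {"plan": [[-3, -0.4, 0, 0, 0, 0, -0.95]]}}

```text
time_s: 28.33
eef_pos: [519.1, 25.2, 23.6]
ee_rot: [-0.004, -0.065, 0.998, 0.0]
force: [3.1, -0.1, -6.4]
grip_width: 0.155
```

```bash
python3 -c "
from h import *
print(tcp())"
```

```text
{'t': 28.33, 'p': array([519.1,  25.2,  23.6]), 'y': array([-0.13 ,  0.992,  0.001]), 'z': array([-0.008,  0.   , -1.   ]), 'yaw': np.float64(97.47), 'F': array([ 3.1, -0.1, -6.4]), 'g': 0.155, 'q': array([-0.18,  0.57,  1.73, -0.  ,  0.86, -1.88])}
```

Drag of 2–3 N felt. I'll keep drawing straight out, easing the upward pull.

{"api": "play_rows", "payload": {"plan": [[-3, -0.4, -1, 0, 0.004, 0, -0.95], [-3, -0.4, -0.6, 0, 0, 0, -0.95], [-3, -0.4, -0.4, 0, 0, 0, -0.95]]}}

```text
time_s: 28.58
eef_pos: [509.6, 24.0, 22.1]
ee_rot: [-0.005, -0.065, 0.998, 0.0]
force: [2.8, 0.3, -3.7]
grip_width: 0.155
```

{"api": "play_rows", "payload": {"plan": [[-3, -0.4, -0.4, 0, 0, 0, -0.95], [-3, -0.4, -0.4, 0, 0, 0, -0.95], [-3, -0.4, -0.4, 0, 0, 0, -0.95]]}}

```text
time_s: 28.83
eef_pos: [501.0, 22.5, 21.8]
ee_rot: [-0.003, -0.065, 0.998, 0.0]
force: [4.3, 0.3, 0.6]
grip_width: 0.15
```

{"api": "play_rows", "payload": {"plan": [[-3, -0.4, -0.4, 0, 0, 0, -0.95], [-3, -0.4, -0.4, 0, 0, 0, -0.95], [-3, -0.4, -0.4, 0, 0, 0, -0.95]]}}

```text
time_s: 29.08
eef_pos: [492.8, 20.9, 21.8]
ee_rot: [-0.001, -0.065, 0.998, -0.0]
force: [4.7, 0.6, 0.8]
grip_width: 0.151
```

{"api": "play_rows", "payload": {"plan": [[-3, -0.4, -0.4, 0, 0, 0, -0.95], [-3, -0.4, -0.4, 0, 0, 0, -0.95], [-3, -0.4, -0.3, 0, 0, 0, -0.95]]}}

```text
time_s: 29.33
eef_pos: [484.6, 19.3, 21.9]
ee_rot: [0.002, -0.065, 0.998, -0.001]
force: [2.8, -0.0, 5.0]
grip_width: 0.155
```

Drag rose to 4.3–4.7 N and then dropped as the tip left the nose. I'll pull clear, lift and carry it to the rest.

{"api": "play_rows", "payload": {"plan": [[-10, -1.3, 0.3, 0, 0, 0, -0.95], [-15, -2, 0.3, 0, 0, 0, -0.95], [-20, -2.6, 0.5, 0, 0, 0, -0.95], [-20, -2.6, 5, 0, 0, 0, -0.95], [0, 0, 25, 0, 0, 0, -0.95]]}}

```text
time_s: 29.75
eef_pos: [410.6, 11.5, 49.5]
ee_rot: [-0.005, -0.066, 0.998, 0.001]
force: [0.4, 1.9, -0.9]
grip_width: 0.155
```

{"api": "play_rows", "payload": {"plan": [[0, 0, 30, 0, 0, 0, -0.95], [3, -30, 10, 0, 0, 0, -0.95], [5, -38, 0, 0, 0, -0.07, -0.95], [5, -38, 0, 0, 0, -0.07, -0.95], [5, -38, 0, 0, 0, -0.07, -0.95]]}}

```text
time_s: 30.17
eef_pos: [423.3, -131.4, 94.3]
ee_rot: [-0.007, 0.037, 0.999, 0.002]
force: [2.1, 0.1, -0.7]
grip_width: 0.153
```

{"api": "play_rows", "payload": {"plan": [[5, -38, 0, 0, 0, -0.05, -0.95], [5, -38, 0, 0, 0, 0, -0.95], [5, -35, 0, 0, 0, 0, -0.95], [0, 0, 0, 0, 0, 0, -0.95]]}}

```text
time_s: 30.5
eef_pos: [435.3, -252.5, 93.8]
ee_rot: [-0.009, 0.068, 0.998, 0.003]
force: [-0.7, 0.1, -1.9]
grip_width: 0.152
```

```bash
python3 -c "
from h import *
print(tcp())"
```

```text
{'t': 30.5, 'p': array([ 435.3, -252.5,   93.8]), 'y': array([0.136, 0.991, 0.004]), 'z': array([-0.017,  0.007, -1.   ]), 'yaw': np.float64(82.18), 'F': array([-0.7,  0.1, -1.9]), 'g': 0.152, 'q': array([-0.76,  0.43,  1.72, -0.01,  1.01, -2.19])}
```

{"api": "play_rows", "payload": {"plan": [[13, -20, -8, -0.006, -0.009, 0, -0.95], [13, -20, -8, 0, 0, 0, -0.95], [0, 0, -20, 0, 0, 0, -0.95], [0, 0, -10, 0, 0, 0, -0.95], [0, 0, 0, 0, 0, 0, -0.95]]}}

```text
time_s: 30.92
eef_pos: [458.5, -294.2, 44.7]
ee_rot: [-0.007, 0.07, 0.998, 0.002]
force: [-0.1, -0.5, -1.0]
grip_width: 0.154
```

```bash
python3 - <<'E'
from h import *; import pickle
print(tcp())
d=cap('wrist'); im,dd=undist(d,f=330,size=(700,560)); pickle.dump(dd,open('W9.pkl','wb'))
e=cap('side')['img'][270:350,250:380]; f=cap('scene')['img'][140:230,130:230]
cv2.imwrite('pics/m9.png',np.hstack([cv2.resize(im,(400,320)),cv2.resize(e,(400,320),interpolation=2)]))
E
```

```text
{'t': 30.92, 'p': array([ 458.5, -294.2,   44.7]), 'y': array([0.14 , 0.99 , 0.003]), 'z': array([-0.013,  0.005, -1.   ]), 'yaw': np.float64(81.96), 'F': array([-0.1, -0.5, -1. ]), 'g': 0.154, 'q': array([-0.78,  0.58,  1.63, -0.01,  0.94, -2.21])}
```

View pics/m9.png

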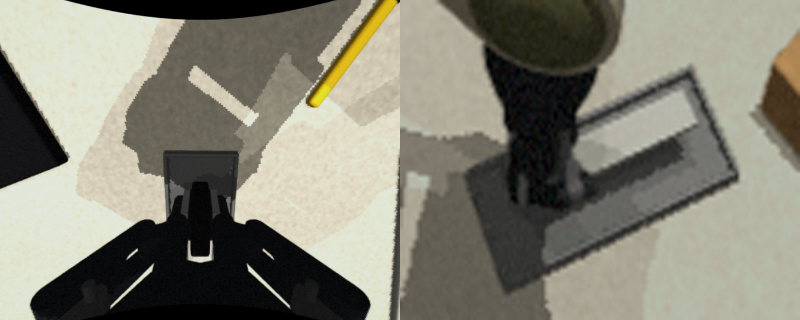

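The blade is lined up over the rest, with the handle centred between its walls. I'll lower and release.

{"api": "play_rows", "payload": {"plan": [[2, 0, -14, 0, 0, 0, -0.95], [0, 0, -8, 0, 0, 0, -0.95], [0, 0, -4, 0, 0, 0, -0.95], [0, 0, -2, 0, 0, 0, -0.95]]}}

```text
time_s: 31.4
eef_pos: [462.7, -294.4, 22.2]
ee_rot: [-0.003, 0.069, 0.998, -0.001]
force: [-0.4, 0.5, -1.3]
grip_width: 0.153
```

{"api": "play_rows", "payload": {"plan": [[0, 0, -1, 0, 0, 0, -0.95]]}}

```text
time_s: 31.48
eef_pos: [462.7, -294.3, 21.4]
ee_rot: [-0.003, 0.069, 0.998, -0.001]
force: [-1.0, 0.5, -0.8]
grip_width: 0.156
```

{"api": "play_rows", "payload": {"plan": [[0, 0, -4, 0, 0, 0, -0.95], [0, 0, -1.5, 0, 0, 0, -0.95]]}}

```text
time_s: 31.65
eef_pos: [463.0, -294.5, 16.4]
ee_rot: [-0.002, 0.069, 0.998, -0.002]
force: [0.5, -0.6, -1.0]
grip_width: 0.15
```

{"api": "play_rows", "payload": {"plan": [[0, 0, -1, 0, 0, 0, -0.95]]}}

```text
time_s: 31.73
eef_pos: [463.0, -294.5, 15.5]
ee_rot: [-0.002, 0.069, 0.998, -0.002]
force: [0.2, 0.8, -0.0]
grip_width: 0.157
```

{"api": "play_rows", "payload": {"plan": [[0, 0, -1, 0, 0, 0, -0.95]]}}

```text
time_s: 31.82
eef_pos: [463.0, -294.5, 14.5]
ee_rot: [-0.002, 0.069, 0.998, -0.002]
force: [-0.3, 0.8, 0.2]
grip_width: 0.159
```

{"api": "play_rows", "payload": {"plan": [[0, 0, -0.8, 0, 0, 0, -0.95]]}}

```text
time_s: 31.9
eef_pos: [463.1, -294.6, 13.8]
ee_rot: [-0.002, 0.069, 0.998, -0.002]
force: [-0.0, 2.5, 9.7]
grip_width: 0.156
```

{"api": "play_rows", "payload": {"plan": [[0, 0, 0.3, 0, 0, 0, -0.6], [0, 0, 0.3, 0, 0, 0, -0.3], [0, 0, 0.5, 0, 0, 0, -0.2], [0, 0, 25, 0, 0, 0, -0.2], [0, 0, 35, 0, 0, 0, 0]]}}

```text
time_s: 32.32
eef_pos: [460.6, -292.5, 71.0]
ee_rot: [-0.006, 0.069, 0.998, 0.002]
force: [-0.2, -1.1, 0.0]
grip_width: 0.499
```

{"api": "play_rows", "payload": {"plan": [[0, 0, 40, 0, 0, 0, 0], [-15, 10, 40, 0, 0, 0, 0], [-15, 10, 20, 0, 0, 0, 0], [0, 0, 0, 0, 0, 0, 0]]}}

```text
time_s: 32.65
eef_pos: [431.7, -273.5, 178.5]
ee_rot: [-0.003, 0.069, 0.998, -0.001]
force: [-0.2, -0.1, 0.1]
grip_width: 0.497
```

```bash
python3 - <<'E'
from h import *; import pickle
print(tcp())
d=cap('wrist'); im,dd=undist(d,f=420,size=(700,560)); pickle.dump((im,dd),open('W10.pkl','wb'))
e=cap('side'); f=cap('scene'); pickle.dump((e,f),open('d10.pkl','wb'))
w=cv2.resize(im,(400,320)); a=cv2.resize(e['img'][110:350,150:390],(400,400),interpolation=2); b=cv2.resize(f['img'][130:320,120:410],(400,262),interpolation=2)
c=np.zeros((600,800,3),np.uint8); c[:320,:400]=w; c[:400,400:]=a; c[330:592,:400]=b
cv2.imwrite('pics/m10.png',c)
E
```

```text
{'t': 32.65, 'p': array([ 431.7, -273.5,  178.5]), 'y': array([ 0.137,  0.991, -0.003]), 'z': array([-0.006, -0.002, -1.   ]), 'yaw': np.float64(82.12), 'F': array([-0.2, -0.1,  0.1]), 'g': 0.497, 'q': array([-0.79,  0.33,  1.61, -0.01,  1.2 , -2.22])}
```

No viewer pictures left, so I'll check numerically: the blade inside the rest, the jar in the tray, the other objects unmoved, and the collar bar direction.

```bash
python3 - <<'E'
from h import *; import pickle
np.set_printoptions(suppress=True,precision=1)
im,dd=pickle.load(open('W10.pkl','rb')); (e,f)=pickle.load(open('d10.pkl','rb')); D=pickle.load(open('D0.pkl','rb'))
C=np.array([520,-301.5]);a=-.147;X=np.array([np.cos(a),np.sin(a)]);Y=np.array([-X[1],X[0]])
# rectify rest plane z=10 to top view 1mm/px, rest frame
def top(img,cam,z,xr=(-110,110),yr=(-50,50)):
    xs,ys=np.meshgrid(np.arange(*xr),np.arange(*yr)); m=np.array([proj(cam,[*(C+x*X+y*Y),z]) for x,y in zip(xs.ravel(),ys.ravel())],np.float32).reshape(*xs.shape,2)
    return cv2.remap(img,m[...,0],m[...,1],cv2.INTER_LINEAR)
for n,img,cam in(('wrist',im,dd),('side',e['img'],e),('scene',f['img'],f)):
    g=top(img,cam,10).min(axis=2); 
    m=((g>105)&(np.abs(np.arange(-50,50))[:,None]<31)&(np.abs(np.arange(-110,110))[None]<88)).astype(np.uint8)
    k=cv2.connectedComponentsWithStats(m); i=1+np.argmax(k[2][1:,4]); s=k[2][i]; (cx,cy),wh,ang=cv2.minAreaRect(np.argwhere(k[1]==i)[:,::-1].astype(np.float32))
    print(n,'tongue x',s[0]-110,s[0]+s[2]-110,'y',s[1]-50,s[1]+s[3]-50,'rect',cx-110,cy-50,wh,ang)
# change masks vs start, in scene & side (areas away from arm): list changed blobs
for n,c in(('side',e),('scene',f)):
    df=cv2.absdiff(cv2.GaussianBlur(c['img'],(3,3),0),cv2.GaussianBlur(D[n]['img'],(3,3),0)).max(axis=2)
    k=cv2.connectedComponentsWithStats((df>45).astype(np.uint8)); print(n,[tuple(int(v) for v in s) for s in k[2][1:] if s[4]>25])
    for nm,p in(('jar tray',(531,292,40)),('pen',(346,-135,6)),('slide',(708,-170,15)),('tape',(365,238,18)),('drop',(719,173,60)),('mouse',(713,348,15)),('wipes',(694,-346,50))): print(nm,np.array(proj(c,p)),end=' ')
    print()
E
```

```text
wrist tongue x -50 76 y -15 13 rect 12.631393432617188 -1.7483139038085938 (125.0538330078125, 25.972227096557617) 0.7345209717750549
side tongue x -49 88 y -30 30 rect 19.0 -0.5 (59.0, 136.0) 90.0
scene tongue x -47 78 y -13 15 rect 15.22711181640625 -0.35546112060546875 (124.05518341064453, 26.314735412597656) 1.1457629203796387
side [(0, 0, 135, 93, 7372), (0, 52, 28, 21, 282), (98, 58, 47, 31, 697), (20, 91, 161, 206, 11625), (31, 93, 11, 11, 60), (42, 94, 7, 6, 31), (229, 122, 34, 15, 253), (238, 123, 54, 61, 1281), (170, 127, 74, 52, 854), (0, 148, 57, 69, 2218), (284, 152, 12, 6, 48), (299, 152, 10, 8, 49), (268, 158, 38, 43, 1074), (177, 160, 21, 16, 119), (306, 162, 14, 34, 173), (192, 175, 115, 118, 5087), (306, 198, 5, 15, 39), (35, 236, 16, 33, 216), (62, 245, 14, 24, 210), (0, 277, 24, 23, 379), (129, 291, 146, 75, 5201), (307, 298, 39, 23, 121), (53, 328, 23, 14, 167), (26, 353, 10, 5, 32), (14, 358, 13, 5, 32)]
jar tray [205. 148.] pen [213.3 290.8] slide [345.6 237.9] tape [160.7 184.5] drop [279.8 145.5] mouse [249.1 124.8] wipes [389.9 285.1] 
scene [(145, 0, 106, 133, 5183), (488, 0, 24, 16, 129), (356, 3, 12, 8, 40), (337, 13, 29, 29, 426), (294, 36, 8, 9, 51), (303, 42, 16, 17, 91), (289, 46, 12, 31, 234), (503, 46, 9, 15, 91), (322, 50, 16, 27, 201), (369, 53, 115, 123, 5577), (467, 59, 45, 48, 991), (183, 91, 204, 78, 6462), (506, 92, 6, 21, 79), (288, 99, 9, 7, 34), (504, 115, 8, 6, 30), (156, 180, 15, 21, 47), (252, 186, 15, 20, 104), (288, 203, 15, 11, 103), (356, 239, 12, 11, 108), (354, 247, 12, 9, 46)]
jar tray [361.  241.8] pen [244.3 156.1] slide [181.9 244.5] tape [356.  193.4] drop [297.6 284.5] mouse [363.  313.6] wipes [127.4 214.3]
```

```bash
python3 -c "
from h import *
print(ctrl.finish_job())"
```

```text
the job is handed in; nothing more can be done
None
```

I carried the whole sequence through and handed the job in at about 33 s of robot time. No verdict was reported.

- **Clearing the bed:** only the gel jar was on it. It now stands upright in the steel tray.
- **Blade under the nose:** I slid it in along the stand's axis until its tip was about 28 mm past the probe axis, within about 1 mm sideways.
- **Probe:** I turned the collar about 1.1 rad and lowered the probe onto the blade, then turned it back by the same angle. A touch on the top of the grip bar after locking put the relaxed nose about 4.1 mm above the bed. That is pushed in about 1.9 mm, lighter than half-way but inside the allowed range. It is good to about 1 mm.
- **Drag:** the blade pulled at 2–5 N until its tip left the nose. The nose's grip also showed in the force falling off at that point.
- **Blade in its rest:** the last wrist and scene images, measured by script, show the tongue inside the walls, about 1° off lengthwise. Its tip is at about +77 mm and its edges about 15 mm either side of the centre line.

**Checks that failed or disagreed:**
- **First lowering:** the probe hit a hard stop at up to 14 N on the tool, with no spring feel. I never found out why. Pressing from above and re-gripping higher on the bar then gave the expected spring force.
- **Side camera:** its tongue measurement failed because it picked up the whole rest, so I ignored it.
- **Final picture:** I had used up the viewer's 16 pictures, so I checked the final state by numbers only. The scene image shows no change where the dropper, slide box, mouse, wipes and tape stand. The pen lay under changed arm shadows, so the image could not confirm it; the arm never worked near it.

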